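# Empty the supply bin onto the drop-front laundry hutch

### The job

Empty the blue supply bin onto the hutch's fold-down flap so that the bin can air: first pull both of the hutch's slide-out supports all the way out, only then lower the flap gently until it rests level on them, raise the bin's lid, and stand every supply from the bin upright and wholly on the flap. When the bin is empty, leave its lid half open, at about 45 degrees. Leave the jug, the iron and the slatted basket where they are.

Things in the scene. Friction and masses are not known exactly. Their poses are not given: they have to be found in the camera images.
- hutch: fixed open-backed wooden hutch on the counter, 170 deep (x) x 360 wide (y) x 236 mm high. Origin: on the counter, in the middle of its front edge; x points into the hutch (away from the flap side), y to its left as the robot sees it, z up. The flap's hinge runs along y at the front edge, 93 mm above the counter; beneath it the two supports slide out of the front to -x.
- support_left (a joint): how far the left support (y = +125 mm in the hutch's frame) is pulled out towards -x of the hutch, m: 0 home, 0.12 fully out (its stop). Wooden bar 24 x 24 mm, top 77 mm above the counter, with a blue pull on its end. Needs about 2 to 3 N; stays where it is left.
- support_right (a joint): the same for the right support (y = -125 mm in the hutch's frame).
- support_left_grip (a point): middle of the left support's blue pull block (moves with it): block 36 long (x) x 20 wide (y) x 20 mm high, about 63 mm above the counter; its middle stands 73 mm in front of the hutch when the support is home, so it can be pinched across y from straight above, just clear of the upright flap.
- support_right_grip (a point): the same for the right support's blue pull block.
- flap (a joint): drop-front flap angle, rad: 0 upright (closed), grows as its top comes forward and down (to -x of the hutch), 1.57 level. 155 tall, 340 wide, 16 mm thick, 0.6 kg. Damped hinge: stays put within 0.5 rad of upright, beyond 0.9 sinks slowly (under 0.5 rad/s) by itself. Comes to rest level on the supports if both are out, else sinks below level to 1.95.
- flap_hinge (a point): middle of the flap's hinge line, at the level of the flap's upper (inner) face when it is down: the hutch's front edge, 93 mm above the counter.
- flap_rail (a point): middle of the steel pull rail on the flap's free edge (moves with it): round bar 14 mm thick, 124 mm long, parallel to the hinge, axis 200 mm from the hinge along the flap, 8 mm to the outer face's side of the hinge axis; 38 mm clear gap between rail and flap edge, brackets 62 mm either side of the middle. Flap upright: straight above the flap, 293 mm over the counter.
- bin: fixed blue open-topped bin 170 (x) x 360 (y) x 74 mm high, walls and floor 5 mm. Origin: centre of its underside; x points away from the robot side, z up. The lid's hinge runs along y on the far (+x) rim. The supplies stand in it in a row along y.
- lid (a joint): angle of the bin's white lid, rad: 0 shut, 0.785 half open (45 degrees), 1.57 upright, 1.9 its stop (leaning back). Lid 172 long, 366 wide, 6 mm thick, 0.2 kg. Stiff hinge (0.4 N m): it stays wherever it is left.
- lid_hinge (a point): middle of the lid's hinge line: 85 mm to +x of the bin's origin, 74 mm above the counter.
- lid_rail (a point): middle of the steel pull rail along the lid's free edge (moves with it): round bar 14 mm thick, 124 mm long, parallel to the hinge, its axis 217 mm from the hinge and 5 mm above the hinge axis when the lid is shut (then on the robot's side of the bin); 38 mm clear gap between rail and lid edge, side brackets 62 mm either side of the middle.
- jar: amber jar with white cap, upright cylinder 50 mm across, 64 mm high, 0.22 kg; origin at the centre of its underside, z up its axis. May be absent.
- carton: orange carton with a pale band, 50 x 50 x 62 mm high, 0.2 kg; origin at the centre of its underside, x and y along its sides. May be absent.
- tub: white tub with red lid, upright cylinder 50 mm across (lid 52), 62 mm high, 0.18 kg; origin at the centre of its underside. May be absent.
- tin: green tin, upright cylinder 50 mm across, 66 mm high, 0.25 kg; origin at the centre of its underside. May be absent.
- jug: bystander: yellow detergent bottle with blue cap, 90 mm across, 190 mm high; origin at the centre of its underside.
- iron: bystander: clothes iron standing on its heel, about 110 x 100 x 210 mm high; origin under its heel.
- basket: bystander: brown slatted basket, 120 x 130 x 85 mm high; origin at the centre of its underside.

How it is judged:
By the outcome, as a careful person would: the job done as asked, in the order asked, and still so for the second after the job is handed in, with the robot touching nothing.
Of jar, carton, tub, tin only 2 to 4 are there at a start; the rules pass over those that are not, and their reading is None.
At some moment in a run one of jar, carton, tub, tin may be knocked a few centimetres aside while the robot is not near it.
It also fails if it takes over 210 s, if anything falls off the work surface, if the arm or the gripper's body presses on something with over 40 N, if the wrist force passes 120 N, or if a joint passes its speed limit or range.

### The arm

A 7-joint arm with a two-finger parallel gripper is mounted at the origin on the work surface. World frame = base frame: x ahead of the robot, y to its left, z up, the work surface at z = 0. Lengths are in m, angles in rad, forces in N, time in s.
With the tool pointing down it reaches from about 0.35 to 0.9 m from the base axis. Payload 8.1 kg.
Tool frame: the origin (TCP) lies midway between the tips of the shut fingers; the grasp point (between the pads) lies 19 mm behind it; z points along the fingers, x is the direction in which the jaws open and shut, and the axes are right-handed (so a half turn about z gives the same grasp; the last joint's range is limited). The gripper opens to 92 mm and grips with 3 to 60 N. Pads are 19 mm wide; open, the fingers measure 130 mm over their backs; the gripper's body (75 mm by 190 mm) begins 47 mm behind the grasp point.
Start: joints at [1.175, 0.434, 0.025, 1.573, -0.012, 1.134, -0.075], TCP at [0.18, -0.598, 0.227] pointing down, gripper open.
Joint ranges: [-2.62, 2.62], [-0.44, 2.09], [-1.27, 1.32], [0.08, 2.57], [-1.32, 4.46], [0.12, 2], [-2.74, 2.74]. Speed limits (rad/s): [2.22, 2.22, 3.01, 3.01, 3.14, 3.14, 3.14].

### API

Orientations are given as a rotation vector (axis times angle).
In Python, from cell import arm gives the robot as it stands. The module is installed in compiled form; this text tells all that it offers.
- The arm moves only by the tool play_rows, never from a script. Its argument "motion" is a list of rows, each a list of 7 numbers: the gripper's target within -1 to 1 (fully open at 1, half-way at 0, shut at -1), then the shift along the tool's x, y, z in mm, then the turn, a rotation vector about the tool's x, y, z in rad. In form: [[claw, tx, ty, tz, ax, ay, az], ...]. A call has 1 to 10 rows; each row is the pose to reach, as a shift and turn from the pose measured when the call began, along the tool's axes at that moment; what a row does not reach only later rows make up. A row lasts 1/10 s, in which the tool goes at most 50 mm and 8.59 degrees, less where a joint would pass 70% of its speed; a pose out of reach is approached as far as the arm can. A call with a gripper value outside its range is refused whole. The fingers move at their own pace and stop on an object; "force" is the grip in N (left out, the last holds). Time passes only in rows, so rows that repeat a pose let the fingers close. It gives the time, the measured TCP pose, the force and the opening at its end, in the units of the state.
- arm.observe(): the state, without advancing time (a new reading comes with each control period).
- arm.get_image(name): name is "side" or "top"; returns a dict with "img" (384x512x3 uint8, blue, green, red), "depth" (384x512 float32, m along the optical axis (not along the pixel's ray), 0 where there is no reading), "K" (3x3 intrinsics, pixels), "rvec" (rotation vector, rad) and "tvec" (3), from world to camera coordinates, as OpenCV has them. Camera axes: x right, y down, z forward; pixel columns grow to the right and rows downward; lengths in m; the calibration is good to about 2 mm. A picture is of the moment at which its call begins.
- arm.sign_off(): hands the job in, once; it reports no verdict.
Trained networks look in a picture, given as the dict that the camera call returned (one of the last four; its "shot" number tells which), for a name from the list of things; names that differ only in an ending like _2 or _b are one class to them, and where a whole thing is asked for, a point or a joint stands for the part that bears it (a point fixed in the world has none). Each returns a list of dicts, best first, with "score" (0 to 1); they miss things now and then, are a little off and sometimes report something else, mostly with a low value. They report only what shows in the picture. A call takes as long as a camera call.
- arm.look_for(picture, query): "box" ([left, top, width, height] as shares, 0 to 1, of the picture: columns of its width, rows of its height, round what is visible of it).
The state is a dict: "clock": time; "joints": joint angles; "dq": joint speeds; "joint_efforts": joint torques, N m; "position": TCP position; "ee_rot": TCP orientation; "force": force on the tool from outside, world axes, zero at the start; "ft_torque": the same for the moment, N m; "width": opening from 0.0 (shut) to 1.0 (fully open).
Only numpy, scipy, OpenCV 4.12 (cv2) and the standard library are available. Lean on these libraries where they do the work, as an engineer would, in place of code of your own. Each camera call takes 0.05 s, during which the arm holds its last target. There are 200 camera calls.

## Working session

There is one attempt and no reset: what is moved stays moved. The work goes in short steps, Python scripts to look and compute and a tool call to move; the robot and the scene stay as the last step left them, time stands still between calls to the robot, and variables do not carry over. Pictures are saved under pics/ and viewed, on a budget of 14 in all, crops included, one or two more only if the job needs it, and the job is handed in when it is done.

Besides the shell and the picture viewer there is one more tool, called after "Request:" as name(argument=value, ...), one argument or row to a line, values as JSON. play_rows: Moves the arm, as the interface text tells. Its arguments: {"type":"object","properties":{"motion":{"type":"array"},"force":{"type":"number"}},"required":["motion"]}

```bash
mkdir -p pics
cat > h.py <<'E'
import numpy as np, cv2
from scipy.spatial.transform import Rotation as R
from cell import arm
def cloud(p):
    K=p["K"];d=p["depth"];v,u=np.indices(d.shape)
    c=np.stack([(u-K[0,2])/K[0,0]*d,(v-K[1,2])/K[1,1]*d,d],-1)
    M=cv2.Rodrigues(np.array(p["rvec"],float))[0]
    w=(c-np.array(p["tvec"]).ravel())@M
    w[d<=0]=np.nan
    return w
def show(names,fn):
    o=[]
    for n in names:
        p=arm.get_image(n);o.append(p);cv2.imwrite(f"pics/{fn}_{n}.png",p["img"])
    return o
def st():
    s=arm.observe();print({k:np.round(s[k],3).tolist() for k in("clock","joints","position","ee_rot","force","width")})
    return s
def rel(target,rot=None):
    s=arm.observe();r=R.from_rotvec(s["ee_rot"])
    d=r.inv().apply(np.array(target)-s["position"])*1000
    a=np.zeros(3) if rot is None else (r.inv()*R.from_matrix(rot)).as_rotvec()
    return np.round(d,1),np.round(a,3)
E
python3 - <<'E'
from h import *
s=st();print(np.round(R.from_rotvec(s["ee_rot"]).as_matrix(),2))
for p in show(["side","top"],"a"):
    w=cloud(p);np.save(f"w{p['shot']}.npy",w)
    M=cv2.Rodrigues(np.array(p["rvec"],float))[0];print(p["shot"],"cam",-M.T@np.array(p["tvec"]).ravel())
    for q in ["hutch","support_left_grip","support_right_grip","flap","flap_rail","bin","lid","lid_rail","jar","carton","tub","tin","jug","iron","basket"]:
        for b in arm.look_for(p,q)[:1]:
            x,y,ww,hh=np.array(b["box"])*[512,384,512,384]
            cu,cv=int(x+ww/2),int(y+hh/2)
            print(q,round(b["score"],2),np.round([x,y,ww,hh]),np.round(w[min(cv,383),min(cu,511)],3))
E
```

```text
{'clock': 0.0, 'joints': [1.175, 0.435, 0.025, 1.574, -0.012, 1.134, -0.075], 'position': [0.18, -0.598, 0.226], 'ee_rot': [-2.521, 1.873, 0.002], 'force': [0.232, -0.096, 0.524], 'width': 0.998}
[[ 0.29 -0.96 -0.  ]
 [-0.96 -0.29  0.  ]
 [-0.    0.   -1.  ]]
1 cam [-0.59885492  0.41341816  1.43078472]
hutch 0.64 [232. 111. 107. 100.] [ 0.6   -0.155  0.221]
support_left_grip 0.52 [262. 193.  10.  20.] [ 0.566 -0.073  0.069]
flap 0.84 [254. 138.  82.  58.] [ 0.608 -0.197  0.176]
flap_rail 0.79 [251. 132.  87.  62.] [ 0.601 -0.192  0.204]
bin 0.79 [122. 207. 112.  72.] [0.44  0.285 0.134]
lid 0.81 [120. 209. 114.  49.] [0.496 0.28  0.114]
lid_rail 0.74 [118. 208. 115.  50.] [0.489 0.284 0.124]
carton 0.57 [119. 207. 112.  74.] [0.435 0.296 0.134]
tub 0.74 [118. 209. 114.  47.] [0.497 0.283 0.119]
tin 0.66 [182. 243.  13.  12.] [0.385 0.267 0.156]
jug 0.63 [132. 166.  30.  46.] [0.724 0.335 0.124]
iron 0.44 [318. 173.  17.  20.] [ 0.589 -0.331  0.068]
basket 0.97 [173. 159.  37.  41.] [0.836 0.146 0.009]
2 cam [ 0.3922151  -0.04926539  1.27314933]
hutch 0.89 [253. 106. 131. 112.] [ 0.647 -0.198  0.237]
support_left_grip 0.55 [273. 189.   6.  27.] [ 0.557 -0.083  0.072]
support_right_grip 0.44 [348. 183.   9.  23.] [ 0.582 -0.33   0.064]
flap 0.77 [258. 166. 128.  24.] [ 0.605 -0.209  0.215]
flap_rail 0.92 [258. 167. 123.  22.] [ 0.605 -0.201  0.231]
bin 0.68 [ 97. 184. 130.  72.] [0.497 0.271 0.115]
lid 0.78 [ 94. 187. 123.  72.] [0.491 0.292 0.115]
lid_rail 0.92 [ 98. 187. 123.  71.] [0.49  0.278 0.121]
jar 0.28 [385. 238.  45.  33.] [ 0.39  -0.461  0.157]
tub 0.74 [385. 237.  47.  35.] [ 0.39  -0.461  0.164]
jug 0.92 [132. 126.  37.  37.] [0.735 0.312 0.132]
iron 0.82 [386. 236.  44.  37.] [ 0.39  -0.461  0.157]
basket 0.72 [251. 110. 132. 108.] [ 0.644 -0.192  0.238]
```

```bash
python3 -c "
import cv2,numpy as np
for n in ['side','top']:
    i=cv2.imread(f'pics/a_{n}.png');cv2.imwrite(f'pics/a2_{n}.png',cv2.resize(i[90:300,90:450],(800,467),interpolation=cv2.INTER_CUBIC))"
```

```text
(no output)
```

View pics/a2_side.png

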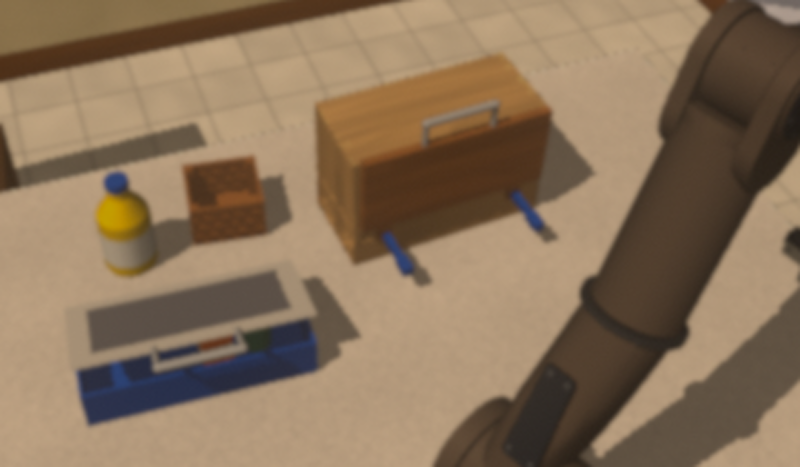

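View pics/a2_top.png

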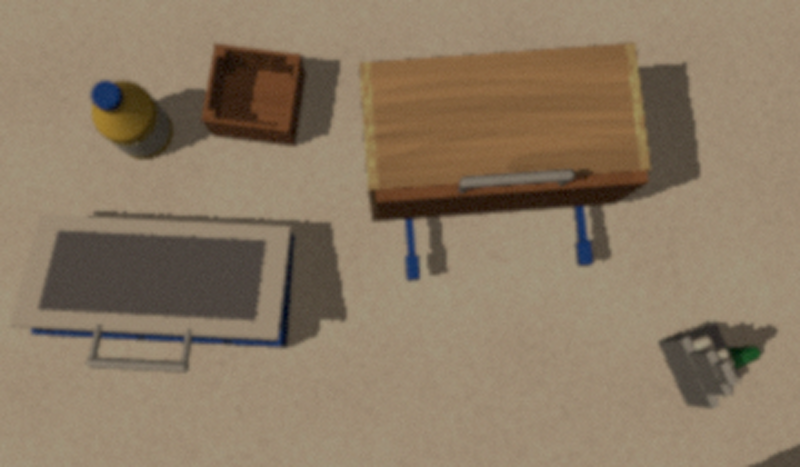

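The side view shows the hutch upper right with the flap up, both blue pulls at about (398,255) and (528,210), and the jug and basket behind. The bin is lower left with its lid slightly raised, and something orange and something dark green inside. In the top view the iron is at lower right (705,365). Next I'll measure the frames.

Run:
```python
import numpy as np,cv2
from scipy import ndimage as nd
for s,n in((1,'side'),(2,'top')):
    w=np.load(f"w{s}.npy");im=cv2.imread(f"pics/a_{n}.png");hsv=cv2.cvtColor(im,cv2.COLOR_BGR2HSV)
    print(n)
    blue=(hsv[...,0]>100)&(hsv[...,0]<130)&(hsv[...,1]>130)&(w[...,2]>0.02)
    l,k=nd.label(blue)
    for i in range(1,k+1):
        m=l==i
        if m.sum()>15:
            q=w[m];print(" blue",m.sum(),np.round(np.nanmin(q,0),3),np.round(np.nanmax(q,0),3))
            t=q[(q[:,2]>0.06)&(q[:,2]<0.085)]
            if 15<len(t)<400:
                r=cv2.minAreaRect((t[:,:2]*1000).astype(np.float32));print("   top",len(t),np.round(np.median(t,0),3),r)
    z=w[...,2];x=w[...,0];y=w[...,1]
    def rect(m,lab):
        m=nd.binary_opening(m)
        q=w[m];
        if len(q)<20:print(lab,len(q));return
        r=cv2.minAreaRect((q[:,:2]*1000).astype(np.float32));print(lab,len(q),np.round(np.median(q,0),3),r,"box",np.round(cv2.boxPoints(r)).tolist())
    rect((abs(z-.236)<.012)&(y<0.1)&(x>.5),"hutch top")
    m=(z>.262)&(y<0.05)&(y>-.4)&(x>.45)&(x<.75);q=w[m]
    if len(q)>5:
        print("rail",len(q),np.round(q.mean(0),3),np.round(q.min(0),3),np.round(q.max(0),3), np.polyfit(q[:,1],q[:,0],1))
    m=(z>.06)&(z<.3)&(y>0.05)&(x>.25)&(x<.62);
    q=w[m]; print("bin region",len(q),np.round(q.min(0),3),np.round(q.max(0),3))
    lid=m&(hsv[...,1]<90)&(z>.08)
    q=w[lid]; c=q.mean(0);u,sv,vt=np.linalg.svd(q-c,full_matrices=False);print("lid",len(q),c,vt[2],sv)
    rect(lid,"lid")
    for zz in np.arange(.08,.2,.02):
        t=q[abs(q[:,2]-zz)<.01]
        if len(t):print("  z",round(zz,2),len(t),np.round(t.mean(0),3),"y",np.round([t[:,1].min(),t[:,1].max()],3))
    iron=(z>.03)&(y<-.38)&(x<.52)&(x>.3)&(y>-.65)
    q=w[iron];print("iron",len(q),np.round(q.min(0),3) if len(q) else 0,np.round(q.max(0),3) if len(q) else 0)
```

```text
side
 blue 32 [0.736 0.323 0.183] [0.763 0.346 0.197]
 blue 17 [ 0.531 -0.331  0.065] [ 0.57  -0.322  0.082]
   top 17 [ 0.553 -0.327  0.074] ((550.4055786132812, -326.6930236816406), (9.465656280517578, 38.78905487060547), 89.38225555419922)
 blue 32 [ 0.514 -0.083  0.065] [ 0.595 -0.074  0.08 ]
   top 32 [ 0.545 -0.078  0.073] ((554.7364501953125, -78.66034698486328), (80.76175689697266, 8.471694946289062), 1.0883241891860962)
 blue 19 [0.422 0.195 0.067] [0.432 0.232 0.079]
   top 19 [0.427 0.215 0.071] ((427.4541015625, 213.42965698242188), (9.849564552307129, 37.465179443359375), 1.1994922161102295)
 blue 67 [0.428 0.316 0.065] [0.443 0.425 0.082]
   top 67 [0.435 0.366 0.073] ((435.9940490722656, 370.8757019042969), (109.44866943359375, 11.15138053894043), 85.10314178466797)
hutch top 2930 [ 0.702 -0.182  0.237] ((947.2974853515625, -928.1255493164062), (271.1171569824219, 1933.5572509765625), 19.001628875732422) box [[504.0, -58.0], [1134.0, -1886.0], [1390.0, -1798.0], [761.0, 30.0]]
rail 174 [ 0.609 -0.201  0.294] [ 0.597 -0.27   0.262] [ 0.621 -0.135  0.308] [-0.06107141  0
[... 1401 characters left out ...]
] [-0.06454354  0.59748147]
bin region 6503 [0.384 0.096 0.06 ] [0.609 0.472 0.157]
lid 6211 [0.50901954 0.28272082 0.11209752] [ 0.31385518 -0.01647272  0.94932796] [8.16936071 4.32011242 0.17590361]
lid 6154 [0.509 0.283 0.112] ((493.9336853027344, 285.26861572265625), (368.8954162597656, 213.28085327148438), 86.82943725585938) box [[377.0, 107.0], [590.0, 95.0], [611.0, 464.0], [398.0, 475.0]]
  z 0.08 785 [0.587 0.28  0.085] y [0.096 0.464]
  z 0.1 2060 [0.545 0.281 0.1  ] y [0.098 0.467]
  z 0.12 2397 [0.484 0.285 0.121] y [0.101 0.471]
  z 0.14 806 [0.44  0.283 0.135] y [0.103 0.472]
  z 0.16 163 [0.394 0.287 0.153] y [0.221 0.355]
iron 846 [ 0.332 -0.541  0.03 ] [ 0.43  -0.447  0.216]
```

```bash
cat >> h.py <<'E'
def T(yaw):
    c,s=np.cos(yaw),np.sin(yaw);return np.array([[c,s,0],[s,-c,0],[0,0,-1.]])
def wp(*l):
    for p,r in l:
        d,a=rel(p,r);print([*map(float,d),*map(float,a)])
HO=np.array([.620,-.200]);HY=.0645
def H(x,y,z):
    c,s=np.cos(HY),np.sin(HY);return np.array([HO[0]+c*x-s*y,HO[1]+s*x+c*y,z])
E
python3 - <<'E'
from h import *
w=np.load("w2.npy");z=w[...,2];x=w[...,0];y=w[...,1]
q=w[(z>.03)&(y<-.38)&(x<.52)&(x>.3)&(y>-.65)]
for a in np.arange(.03,.22,.03):
    t=q[abs(q[:,2]-a-.015)<.015]
    if len(t): print(round(a,2),len(t),np.round(t.min(0),3),np.round(t.max(0),3),"y for x>.39:",t[t[:,0]>.39][:,1].max() if (t[:,0]>.39).any() else None)
Rt=T(HY-np.pi/2)
print(H(-.079,-.125,.044),H(-.079,.125,.044))
p=arm.observe()["position"]
wp(([p[0],p[1],.42],Rt),(H(-.079,-.125,.42),Rt),(H(-.079,-.125,.15),Rt))
E
```

```text
0.03 97 [ 0.332 -0.531  0.03 ] [ 0.428 -0.447  0.06 ] y for x>.39: -0.44721192297487694
0.06 115 [ 0.332 -0.53   0.06 ] [ 0.43  -0.447  0.09 ] y for x>.39: -0.44686123152140206
0.09 215 [ 0.332 -0.529  0.09 ] [ 0.429 -0.447  0.12 ] y for x>.39: -0.4471002024173526
0.12 136 [ 0.351 -0.541  0.121] [ 0.413 -0.454  0.149] y for x>.39: -0.454132027083021
0.15 185 [ 0.352 -0.519  0.15 ] [ 0.41  -0.454  0.18 ] y for x>.39: -0.4539573367210946
0.18 79 [ 0.356 -0.484  0.18 ] [ 0.407 -0.455  0.21 ] y for x>.39: -0.45500858175149306
0.21 19 [ 0.368 -0.479  0.21 ] [ 0.392 -0.46   0.216] y for x>.39: -0.4687700684622518
[ 0.54922118 -0.32983204  0.044     ] [ 0.53310736 -0.08035189  0.044     ]
[0.0, 0.0, -193.3, 0.0, -0.0, 0.228]
[-150.7, -430.7, -193.3, 0.0, -0.0, 0.228]
[-150.7, -430.7, 76.7, 0.0, -0.0, 0.228]
```

Request:
play_rows(
  motion=[
    [1,0,0,-190,0,0,0.228],
    [1,0,0,-190,0,0,0.228],
    [1,0,0,-190,0,0,0.228],
    [1,0,0,-190,0,0,0.228],
    [1,-60,-172,-190,0,0,0.228],
    [1,-60,-172,-190,0,0,0.228],
    [1,-60,-172,-190,0,0,0.228],
    [1,-60,-172,-190,0,0,0.228],
    [1,-60,-172,-190,0,0,0.228],
    [1,-60,-172,-190,0,0,0.228],
  ],
)

```text
clock: 2.6
position: [0.3282, -0.4909, 0.4168]
ee_rot: [2.294, -2.146, -0.0]
force: [0.4, -0.3, 0.2]
width: 0.998
```

Run:
```python
from h import *
st();Rt=T(HY-np.pi/2)
wp((H(-.079,-.125,.42),Rt),(H(-.079,-.125,.10),Rt))
```

```text
{'clock': 2.6, 'joints': [0.876, 0.292, 0.02, 1.323, -0.006, 1.526, -0.608], 'position': [0.328, -0.491, 0.417], 'ee_rot': [2.294, -2.146, -0.0], 'force': [0.416, -0.264, 0.218], 'width': 0.998}
[-146.1, -231.2, -3.3, 0.0, -0.0, 0.002]
[-146.1, -231.3, 316.7, 0.0, -0.0, 0.002]
```

Request:
play_rows(
  motion=[
    [1,-146,-231,-3,0,0,0],
    [1,-146,-231,-3,0,0,0],
    [1,-146,-231,-3,0,0,0],
    [1,-146,-231,-3,0,0,0],
    [1,-146,-231,-3,0,0,0],
    [1,-146,-231,-3,0,0,0],
    [1,-146,-231,-3,0,0,0],
    [1,-146,-231,-3,0,0,0],
  ],
)

```text
clock: 3.4
position: [0.5482, -0.3315, 0.4193]
ee_rot: [2.291, -2.147, -0.0]
force: [-0.7, -1.5, -0.1]
width: 1.001
```

Request:
play_rows(
  motion=[
    [1,0,0,50,0,0,0],
    [1,0,0,100,0,0,0],
    [1,0,0,150,0,0,0],
    [1,0,0,200,0,0,0],
    [1,0,0,250,0,0,0],
    [1,0,0,270,0,0,0],
    [1,0,0,290,0,0,0],
    [1,0,0,300,0,0,0],
    [1,0,0,300,0,0,0],
  ],
)

```text
clock: 4.3
position: [0.5459, -0.3334, 0.1184]
ee_rot: [2.287, -2.149, -0.003]
force: [0.2, -0.2, 0.5]
width: 1.002
```

Run:
```python
from h import *
st();Rt=T(HY-np.pi/2)
wp((H(-.079,-.125,.044),Rt),(H(-.200,-.125,.044),Rt))
p=show(["top"],"b")[0]
cv2.imwrite('pics/b2.png',cv2.resize(p["img"][90:300,90:450],(800,467)))
```

```text
{'clock': 4.3, 'joints': [0.525, 0.563, -0.092, 1.647, 0.064, 0.937, -1.1], 'position': [0.546, -0.333, 0.118], 'ee_rot': [2.287, -2.149, -0.003], 'force': [0.16, -0.205, 0.492], 'width': 1.002}
[-3.4, -3.8, 74.4, 0.004, -0.001, -0.002]
[-3.1, 117.2, 74.8, 0.004, -0.001, -0.002]
```

View pics/b2.png

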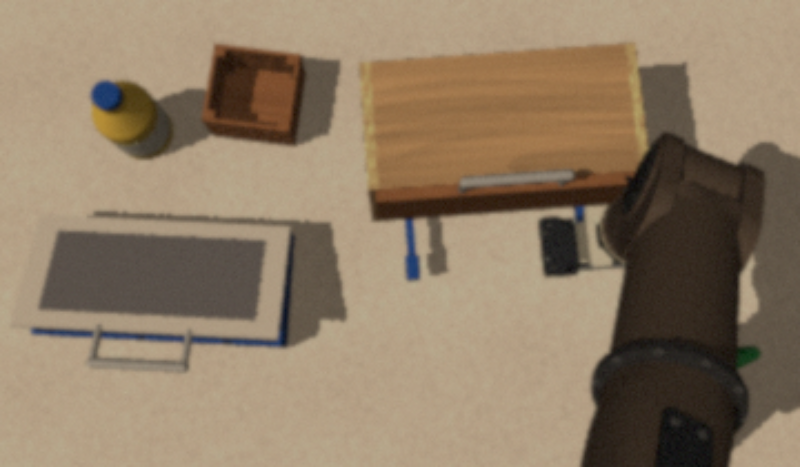

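The gripper straddles the right pull at about (580,245) and is clear of the flap.

Request:
play_rows(
  motion=[
    [1,-3,-4,20,0,0,0],
    [1,-3,-4,40,0,0,0],
    [1,-3,-4,60,0,0,0],
    [1,-3,-4,74,0,0,0],
    [1,-3,-4,74,0,0,0],
    [-1,-3,-4,74,0,0,0],
    [-1,-3,-4,74,0,0,0],
    [-1,-3,-4,74,0,0,0],
    [-1,-3,-4,74,0,0,0],
    [-1,-3,-4,74,0,0,0],
  ],
  force=25,
)

```text
clock: 5.35
position: [0.5508, -0.3303, 0.046]
ee_rot: [2.288, -2.149, 0.001]
force: [0.7, 0.0, 0.8]
width: 0.613
```

Run:
```python
from h import *
st();Rt=T(HY-np.pi/2)
wp((H(-.079,-.125,.044),Rt),(H(-.200,-.125,.044),Rt))
```

```text
{'clock': 5.35, 'joints': [0.514, 0.649, -0.088, 1.698, 0.078, 0.798, -1.119], 'position': [0.551, -0.33, 0.046], 'ee_rot': [2.288, -2.149, 0.001], 'force': [0.71, 0.008, 0.751], 'width': 0.613}
[-0.5, 1.5, 2.0, 0.001, -0.002, -0.002]
[-0.3, 122.5, 2.2, 0.001, -0.002, -0.002]
```

Request:
play_rows(
  motion=[
    [-1,0,0,1,0,0,0],
    [-1,0,0,1,0,0,0],
    [-1,0,0,1,0,0,0],
    [-1,0,0,1,0,0,0],
    [-1,0,0,1,0,0,0],
    [-1,0,0,1,0,0,0],
    [-1,0,0,1,0,0,0],
    [-1,0,0,1,0,0,0],
  ],
)

```text
clock: 6.15
position: [0.5507, -0.3292, 0.0449]
ee_rot: [2.29, -2.149, -0.001]
force: [-1.1, 6.0, 2.8]
width: 0.217
```

Request:
play_rows(
  motion=[
    [-1,0,15,0,0,0,0],
    [-1,0,30,0,0,0,0],
    [-1,0,45,0,0,0,0],
    [-1,0,60,0,0,0,0],
    [-1,0,75,0,0,0,0],
    [-1,0,90,0,0,0,0],
    [-1,0,105,0,0,0,0],
    [-1,0,115,0,0,0,0],
    [-1,0,121,0,0,0,0],
    [-1,0,124,0,0,0,0],
  ],
)

```text
clock: 7.15
position: [0.4345, -0.337, 0.0465]
ee_rot: [-2.29, 2.142, -0.017]
force: [27.4, 2.3, -14.9]
width: 0.215
```

Run:
```python
from h import *
st();Rt=T(HY-np.pi/2)
wp((H(-.200,-.125,.044),Rt))
```

```text
{'clock': 7.15, 'joints': [0.642, 0.53, -0.106, 1.946, 0.083, 0.658, -1.019], 'position': [0.435, -0.337, 0.046], 'ee_rot': [-2.29, 2.142, -0.017], 'force': [27.391, 2.285, -14.865], 'width': 0.215}
[0.2, 6.1, 2.4, -0.011, -0.004, 0.002]
```

Request:
play_rows(
  motion=[
    [-1,0,3,0,0,0,0],
    [-1,0,3,0,0,0,0],
    [-1,0,0,0,0,0,0],
    [-1,0,-2,0,0,0,0],
    [1,0,-2,0,0,0,0],
    [1,0,-2,0,0,0,0],
    [1,0,-2,0,0,0,0],
    [1,0,-2,0,0,0,0],
    [1,0,-2,0,0,0,0],
  ],
)

```text
clock: 8.05
position: [0.4365, -0.337, 0.0466]
ee_rot: [-2.29, 2.143, -0.017]
force: [0.1, -0.5, -0.2]
width: 0.603
```

Run:
```python
from h import *
st();Rt=T(HY-np.pi/2)
wp((H(-.200,-.125,.2),Rt),(H(-.082,.125,.2),Rt),(H(-.082,.125,.1),Rt),(H(-.082,.125,.044),Rt))
```

```text
{'clock': 8.05, 'joints': [0.64, 0.532, -0.106, 1.942, 0.082, 0.66, -1.02], 'position': [0.436, -0.337, 0.047], 'ee_rot': [-2.29, 2.143, -0.017], 'force': [0.119, -0.472, -0.191], 'width': 0.603}
[0.7, 6.3, -153.5, -0.011, -0.004, 0.002]
[-249.0, -112.2, -153.2, -0.011, -0.004, 0.002]
[-249.5, -111.1, -53.2, -0.011, -0.004, 0.002]
[-249.7, -110.4, 2.8, -0.011, -0.004, 0.002]
```

Request:
play_rows(
  motion=[
    [1,0,0,-50,0,0,0],
    [1,0,0,-100,0,0,0],
    [1,-20,0,-150,0,0,0],
    [1,-60,-20,-150,0,0,0],
    [1,-105,-40,-150,0,0,0],
    [1,-150,-60,-150,0,0,0],
    [1,-195,-80,-150,0,0,0],
    [1,-235,-100,-150,0,0,0],
    [1,-249,-110,-150,0,0,0],
    [1,-249,-110,-150,0,0,0],
  ],
)

```text
clock: 9.05
position: [0.5291, -0.0771, 0.1969]
ee_rot: [-2.295, 2.135, -0.017]
force: [-0.5, -1.0, -0.1]
width: 0.999
```

Run:
```python
from h import *
st();Rt=T(HY-np.pi/2)
wp((H(-.082,.125,.1),Rt),(H(-.082,.125,.044),Rt))
p=show(["top"],"c")[0];w=cloud(p);hsv=cv2.cvtColor(p["img"],cv2.COLOR_BGR2HSV)
blue=(hsv[...,0]>100)&(hsv[...,0]<130)&(hsv[...,1]>130)&(w[...,2]>0.02)&(w[...,1]<0)
q=w[blue];q=q[q[:,1]<-.28];print(len(q),q.min(0),q.max(0))
a=q[:,:2]-HO;print("hutch x", (a@[np.cos(HY),np.sin(HY)]).min())
q=np.load("w2.npy");im=cv2.imread("pics/a_top.png");hsv=cv2.cvtColor(im,cv2.COLOR_BGR2HSV)
blue=(hsv[...,0]>100)&(hsv[...,0]<130)&(hsv[...,1]>130)&(q[...,2]>0.02)&(q[...,1]<-.28)
a=q[blue][:,:2]-HO;print("before", (a@[np.cos(HY),np.sin(HY)]).min())
```

```text
{'clock': 9.05, 'joints': [0.224, 0.325, -0.232, 1.829, 0.091, 0.985, -1.544], 'position': [0.529, -0.077, 0.197], 'ee_rot': [-2.295, 2.135, -0.017], 'force': [-0.529, -1.039, -0.065], 'width': 0.999}
[3.2, 0.4, 96.9, -0.012, -0.003, 0.008]
[3.0, 1.1, 152.9, -0.012, -0.003, 0.008]
87 [ 0.42735949 -0.34443118  0.06471844] [ 0.50675721 -0.32778149  0.07837692]
hutch x -0.20121673719355773
before -0.5045879501697433
```

Request:
play_rows(
  motion=[
    [1,3,1,50,-0.012,0,0.008],
    [1,3,1,97,-0.012,0,0.008],
    [1,3,1,120,-0.012,0,0.008],
    [1,3,1,140,-0.012,0,0.008],
    [1,3,1,152,-0.012,0,0.008],
    [-1,3,1,152,-0.012,0,0.008],
    [-1,3,1,152,-0.012,0,0.008],
    [-1,3,1,152,-0.012,0,0.008],
    [-1,3,1,152,-0.012,0,0.008],
    [-1,3,1,152,-0.012,0,0.008],
  ],
  force=40,
)

```text
clock: 10.1
position: [0.5297, -0.0832, 0.0454]
ee_rot: [2.287, -2.151, 0.006]
force: [0.4, -0.9, 0.5]
width: 0.614
```

Request:
play_rows(
  motion=[
    [-1,0,0,0,0,0,0],
    [-1,0,0,0,0,0,0],
    [-1,0,0,0,0,0,0],
    [-1,0,0,0,0,0,0],
    [-1,0,0,0,0,0,0],
    [-1,0,0,0,0,0,0],
    [-1,0,0,0,0,0,0],
    [-1,0,0,0,0,0,0],
    [-1,0,0,0,0,0,0],
  ],
)

```text
clock: 11.0
position: [0.5294, -0.0801, 0.0454]
ee_rot: [2.291, -2.149, 0.002]
force: [-1.5, 8.7, 2.5]
width: 0.214
```

Request:
play_rows(
  motion=[
    [-1,0,15,0,0,0,0],
    [-1,0,30,0,0,0,0],
    [-1,0,45,0,0,0,0],
    [-1,0,60,0,0,0,0],
    [-1,0,75,0,0,0,0],
    [-1,0,90,0,0,0,0],
    [-1,0,100,0,0,0,0],
    [-1,0,110,0,0,0,0],
    [-1,0,112,0,0,0,0],
    [-1,0,112,0,0,0,0],
  ],
)

```text
clock: 12.0
position: [0.4194, -0.0873, 0.0454]
ee_rot: [-2.29, 2.148, -0.006]
force: [7.2, -0.7, -10.7]
width: 0.217
```

Request:
play_rows(
  motion=[
    [-1,0,3,0,0,0,0],
    [-1,0,6,0,0,0,0],
    [-1,0,9,0,0,0,0],
    [-1,0,11,0,0,0,0],
    [-1,0,12,0,0,0,0],
    [-1,0,12,0,0,0,0],
  ],
)

```text
clock: 12.6
position: [0.4184, -0.0874, 0.0468]
ee_rot: [-2.281, 2.137, -0.026]
force: [31.3, 0.7, -32.8]
width: 0.217
```

Run:
```python
from h import *
st()
```

```text
{'clock': 12.6, 'joints': [0.254, 0.39, -0.214, 2.237, 0.165, 0.506, -1.593], 'position': [0.418, -0.087, 0.047], 'ee_rot': [-2.281, 2.137, -0.026], 'force': [31.257, 0.672, -32.755], 'width': 0.217}
```

Request:
play_rows(
  motion=[
    [-1,0,0,0,0,0,0],
    [-1,0,-2,0,0,0,0],
    [1,0,-2,0,0,0,0],
    [1,0,-2,0,0,0,0],
    [1,0,-2,0,0,0,0],
    [1,0,-2,0,0,0,0],
    [1,0,-2,0,0,0,0],
    [1,0,-2,0,0,0,0],
    [1,0,-2,0,0,0,0],
  ],
)

```text
clock: 13.5
position: [0.4204, -0.0872, 0.0469]
ee_rot: [-2.282, 2.137, -0.026]
force: [-0.4, -0.3, -1.2]
width: 0.773
```

Request:
play_rows(
  motion=[
    [1,0,0,-50,0,0,0],
    [1,0,0,-100,0,0,0],
    [1,0,0,-150,0,0,0],
    [1,0,0,-200,0,0,0],
    [1,0,30,-250,0,0,0],
    [1,0,50,-280,0,0,0],
    [1,0,50,-280,0,0,0],
  ],
)

```text
clock: 14.2
position: [0.3638, -0.091, 0.3303]
ee_rot: [-2.278, 2.136, -0.037]
force: [0.4, -0.2, -0.0]
width: 1.002
```

Run:
```python
from h import *
st()
def f(w,im,l):
    hsv=cv2.cvtColor(im,cv2.COLOR_BGR2HSV)
    b=(hsv[...,0]>100)&(hsv[...,0]<130)&(hsv[...,1]>110)&(w[...,2]>0.045)&(w[...,2]<.085)&(w[...,0]>.35)
    for lo,hi in((-.36,-.28),(-.12,-.04)):
        q=w[b&(w[...,1]>lo)&(w[...,1]<hi)]
        if len(q):
            a=(q[:,:2]-HO)@[np.cos(HY),np.sin(HY)];print(l,lo,len(q),np.round([a.min(),a.max(),np.median(q[:,2])],4))
f(np.load("w1.npy"),cv2.imread("pics/a_side.png"),"side0");f(np.load("w2.npy"),cv2.imread("pics/a_top.png"),"top0")
for n,p in zip(("side","top"),show(["side","top"],"d")):
    f(cloud(p),p["img"],n)
    cv2.imwrite(f'pics/d2_{n}.png',cv2.resize(p["img"][90:300,90:450],(800,467)))
```

```text
{'clock': 14.2, 'joints': [0.375, -0.07, -0.249, 1.943, -0.02, 1.236, -1.374], 'position': [0.364, -0.091, 0.33], 'ee_rot': [-2.278, 2.136, -0.037], 'force': [0.357, -0.176, -0.004], 'width': 1.002}
side0 -0.36 50 [-0.0966 -0.0114  0.0712]
side0 -0.12 53 [-0.0975 -0.0091  0.0725]
top0 -0.36 97 [-0.0925 -0.0096  0.0712]
top0 -0.12 71 [-0.0947 -0.0124  0.071 ]
side -0.12 51 [-0.207  -0.121   0.0726]
top -0.36 94 [-0.2012 -0.118   0.0713]
top -0.12 62 [-0.1994 -0.1197  0.071 ]
```

View pics/d2_top.png

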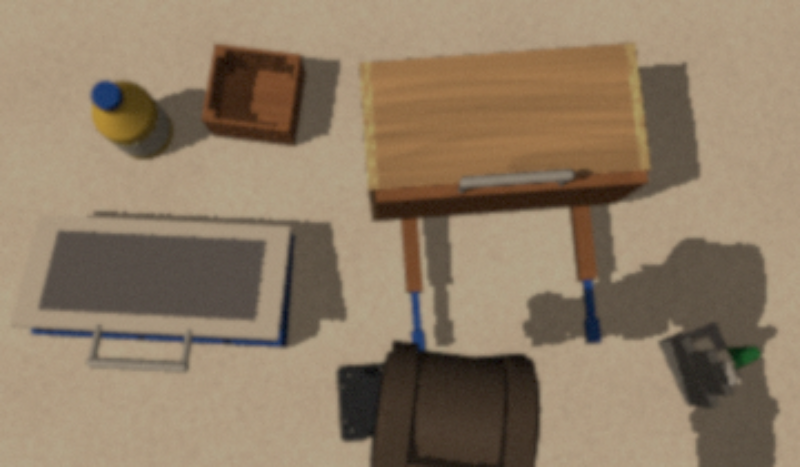

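The top view shows both bars pulled out, with ends at about (418,345) and (592,340). Vision and arm travel both fall slightly short of 120 mm, so I'll grip the left one again and check for its stop.

Run:
```python
from h import *
Rt=T(HY-np.pi/2)
wp((H(-.188,.125,.1),Rt),(H(-.188,.125,.044),Rt))
```

```text
[0.1, -54.6, 227.8, -0.025, -0.003, 0.0]
[-0.1, -53.2, 283.8, -0.025, -0.003, 0.0]
```

Request:
play_rows(
  motion=[
    [1,0,-54,50,-0.025,0,0],
    [1,0,-54,100,-0.025,0,0],
    [1,0,-54,150,-0.025,0,0],
    [1,0,-54,200,-0.025,0,0],
    [1,0,-54,240,-0.025,0,0],
    [1,0,-54,265,-0.025,0,0],
    [1,0,-53,283,-0.025,0,0],
    [0,0,-53,283,-0.025,0,0],
    [-1,0,-53,283,-0.025,0,0],
    [-1,0,-53,283,-0.025,0,0],
  ],
  force=50,
)

```text
clock: 15.3
position: [0.4247, -0.0873, 0.0454]
ee_rot: [2.292, -2.147, 0.004]
force: [-0.1, -0.6, -0.4]
width: 0.788
```

Request:
play_rows(
  motion=[
    [-1,0,0,0,0,0,0],
    [-1,0,0,0,0,0,0],
    [-1,0,0,0,0,0,0],
    [-1,0,0,0,0,0,0],
    [-1,0,0,0,0,0,0],
    [-1,0,0,0,0,0,0],
    [-1,0,0,0,0,0,0],
    [-1,0,0,0,0,0,0],
    [-1,0,0,0,0,0,0],
  ],
)

```text
clock: 16.2
position: [0.4247, -0.087, 0.0454]
ee_rot: [2.292, -2.147, 0.004]
force: [-1.2, 2.0, 2.3]
width: 0.21
```

Request:
play_rows(
  motion=[
    [-1,0,2,0,0,0,0],
    [-1,0,4,0,0,0,0],
    [-1,0,4,0,0,0,0],
    [-1,0,4,0,0,0,0],
  ],
)

```text
clock: 16.6
position: [0.4233, -0.0871, 0.0455]
ee_rot: [-2.291, 2.146, -0.009]
force: [9.4, 2.2, -11.7]
width: 0.218
```

Request:
play_rows(
  motion=[
    [-1,0,4,1,0,0,0],
    [-1,0,8,2,0,0,0],
    [-1,0,12,3,0,0,0],
    [-1,0,14,3,0,0,0],
    [-1,0,14,3,0,0,0],
  ],
)

```text
clock: 17.1
position: [0.423, -0.0871, 0.0455]
ee_rot: [-2.28, 2.132, -0.035]
force: [32.0, 3.6, -10.5]
width: 0.216
```

The left support is at its stop: 32 N moved it less than 2 mm. My earlier release may have pushed the right one back about 2 mm, so I'll pull it again and release without backing off.

Request:
play_rows(
  motion=[
    [1,0,2,0,0,0,0],
    [1,0,2,0,0,0,0],
    [1,0,2,0,0,0,0],
    [1,0,2,0,0,0,0],
    [1,0,2,0,0,0,0],
    [1,0,2,-50,0,0,0],
    [1,0,2,-100,0,0,0],
    [1,0,2,-120,0,0,0],
    [1,0,2,-120,0,0,0],
  ],
)

```text
clock: 18.0
position: [0.4188, -0.0875, 0.1681]
ee_rot: [-2.278, 2.13, -0.042]
force: [0.3, -0.3, -0.2]
width: 0.945
```

Run:
```python
from h import *
st();Rt=T(HY-np.pi/2)
wp((H(-.188,-.125,.16),Rt),(H(-.188,-.125,.044),Rt))
```

```text
{'clock': 18.0, 'joints': [0.353, 0.186, -0.309, 2.111, 0.077, 0.819, -1.505], 'position': [0.419, -0.088, 0.168], 'ee_rot': [-2.278, 2.13, -0.042], 'force': [0.331, -0.322, -0.198], 'width': 0.945}
[250.2, -4.7, 9.3, -0.035, -0.004, 0.002]
[249.7, -0.6, 125.3, -0.035, -0.004, 0.002]
```

Request:
play_rows(
  motion=[
    [1,50,-4,9,-0.035,0,0],
    [1,95,-4,9,-0.035,0,0],
    [1,140,-4,9,-0.035,0,0],
    [1,185,-4,9,-0.035,0,0],
    [1,225,-4,9,-0.035,0,0],
    [1,250,-4,9,-0.035,0,0],
    [1,250,-4,9,-0.035,0,0],
    [1,250,-3,50,-0.035,0,0],
    [1,250,-1,90,-0.035,0,0],
    [1,250,-1,120,-0.035,0,0],
  ],
)

```text
clock: 19.0
position: [0.439, -0.3353, 0.0462]
ee_rot: [2.292, -2.143, -0.001]
force: [0.3, 0.4, 0.6]
width: 1.0
```

Request:
play_rows(
  motion=[
    [0,0,0,2,0,0,0],
    [-1,0,0,2,0,0,0],
    [-1,0,0,2,0,0,0],
    [-1,0,0,2,0,0,0],
    [-1,0,0,2,0,0,0],
    [-1,0,0,2,0,0,0],
    [-1,0,0,2,0,0,0],
    [-1,0,0,2,0,0,0],
    [-1,0,0,2,0,0,0],
    [-1,0,0,2,0,0,0],
  ],
)

```text
clock: 20.0
position: [0.439, -0.3365, 0.0442]
ee_rot: [2.291, -2.144, 0.001]
force: [1.3, -5.5, -1.5]
width: 0.214
```

Request:
play_rows(
  motion=[
    [-1,0,0,0,0,0,0],
    [-1,0,0,0,0,0,0],
    [-1,0,0,0,0,0,0],
    [-1,0,4,0,0,0,0],
    [-1,0,8,0,0,0,0],
    [-1,0,12,2,0,0,0],
    [-1,0,14,2,0,0,0],
    [-1,0,14,2,0,0,0],
  ],
)

```text
clock: 20.8
position: [0.4377, -0.3369, 0.0445]
ee_rot: [-2.295, 2.135, -0.029]
force: [34.0, 0.9, -14.8]
width: 0.216
```

Request:
play_rows(
  motion=[
    [1,0,2,0,0,0,0],
    [1,0,2,0,0,0,0],
    [1,0,2,0,0,0,0],
    [1,0,2,0,0,0,0],
    [1,0,2,0,0,0,0],
    [1,0,2,-50,0,0,0],
    [1,0,2,-100,0,0,0],
    [1,0,10,-150,0,0,0],
    [1,0,20,-200,0,0,0],
    [1,0,30,-250,0,0,0],
  ],
)

```text
clock: 21.8
position: [0.4027, -0.337, 0.2934]
ee_rot: [-2.295, 2.135, -0.028]
force: [0.3, -1.1, -1.0]
width: 0.988
```

Run:
```python
from h import *
st()
for n,p in zip(("side","top"),show(["side","top"],"e")):
    w=cloud(p);hsv=cv2.cvtColor(p["img"],cv2.COLOR_BGR2HSV)
    b=(hsv[...,0]>100)&(hsv[...,0]<130)&(hsv[...,1]>110)&(w[...,2]>0.045)&(w[...,2]<.085)&(w[...,0]>.35)
    for lo,hi in((-.36,-.28),(-.12,-.04)):
        q=w[b&(w[...,1]>lo)&(w[...,1]<hi)]
        if len(q):
            a=(q[:,:2]-HO)@[np.cos(HY),np.sin(HY)];print(n,lo,len(q),np.round([a.min(),a.max(),np.median(q[:,2])],4))
```

```text
{'clock': 21.8, 'joints': [0.748, 0.221, -0.183, 1.716, 0.039, 1.189, -0.944], 'position': [0.403, -0.337, 0.293], 'ee_rot': [-2.295, 2.135, -0.028], 'force': [0.276, -1.065, -1.037], 'width': 0.988}
side -0.36 6 [-0.1312 -0.1181  0.066 ]
side -0.12 49 [-0.2089 -0.1239  0.0721]
top -0.36 63 [-0.1822 -0.121   0.07  ]
top -0.12 75 [-0.2028 -0.1201  0.0714]
```

Both supports sit at about -0.12 and hit their stops under load. Next is the flap rail, gripped from above with the jaws across the bar.

Run:
```python
from h import *
Rt=T(HY)
wp((H(-.01,0,.42),Rt))
```

```text
[-122.0, -217.6, -118.1, -0.007, -0.032, -1.565]
```

Request:
play_rows(
  motion=[
    [1,0,0,-50,0,0,-0.15],
    [1,0,0,-100,0,0,-0.3],
    [1,0,-20,-118,0,-0.01,-0.45],
    [1,-20,-50,-118,0,-0.01,-0.6],
    [1,-40,-80,-118,0,-0.02,-0.75],
    [1,-60,-110,-118,0,-0.02,-0.9],
    [1,-80,-140,-118,0,-0.03,-1.05],
    [1,-100,-170,-118,0,-0.03,-1.2],
    [1,-120,-200,-118,0,-0.03,-1.35],
    [1,-122,-217,-118,0,-0.03,-1.5],
  ],
)

```text
clock: 22.9
position: [0.611, -0.1968, 0.4191]
ee_rot: [-3.135, -0.015, -0.009]
force: [-0.4, -0.5, 0.2]
width: 1.001
```

Run:
```python
from h import *
st();Rt=T(HY)
wp((H(-.01,0,.35),Rt),(H(-.01,0,.275),Rt))
```

```text
{'clock': 22.9, 'joints': [0.518, 0.431, -0.479, 1.15, 0.187, 1.598, 0.093], 'position': [0.611, -0.197, 0.419], 'ee_rot': [-3.135, -0.015, -0.009], 'force': [-0.433, -0.507, 0.23], 'width': 1.001}
[-1.4, 4.3, 69.0, -0.007, -0.006, -0.055]
[-1.9, 4.8, 144.0, -0.007, -0.006, -0.055]
```

Request:
play_rows(
  motion=[
    [1,-2,5,35,0,0,-0.055],
    [1,-2,5,69,0,0,-0.055],
    [1,-2,5,100,0,0,-0.055],
    [1,-2,5,125,0,0,-0.055],
    [1,-2,5,144,0,0,-0.055],
    [0,-2,5,144,0,0,-0.055],
    [-1,-2,5,144,0,0,-0.055],
    [-1,-2,5,144,0,0,-0.055],
    [-1,-2,5,144,0,0,-0.055],
    [-1,-2,5,144,0,0,-0.055],
  ],
  force=12,
)

```text
clock: 23.9
position: [0.6102, -0.2009, 0.2759]
ee_rot: [-3.134, -0.101, -0.011]
force: [0.0, 0.3, -0.1]
width: 0.616
```

Request:
play_rows(
  motion=[
    [-1,0,0,0,0,0,0],
    [-1,0,0,0,0,0,0],
    [-1,0,0,0,0,0,0],
    [-1,0,0,0,0,0,0],
    [-1,0,0,0,0,0,0],
    [-1,0,0,0,0,0,0],
  ],
)

```text
clock: 24.5
position: [0.6104, -0.2009, 0.2759]
ee_rot: [-3.134, -0.101, -0.012]
force: [0.9, -0.7, -0.7]
width: 0.146
```

```bash
cat > fl.py <<'E'
from h import *
s=st();r=R.from_rotvec(s["ee_rot"]);M=r.as_matrix();g=s["position"]-M[:,2]*.019
c,sn=np.cos(HY),np.sin(HY)
a=(g[:2]-HO)@[c,sn];print("grasp hutch x,z",a,g[2]-.093,"r",np.hypot(a,g[2]-.093))
hx=np.array([c,sn,0])
E
python3 fl.py
```

```text
{'clock': 24.5, 'joints': [0.555, 0.478, -0.489, 1.427, 0.22, 1.286, 0.117], 'position': [0.61, -0.201, 0.276], 'ee_rot': [-3.134, -0.101, -0.012], 'force': [0.904, -0.655, -0.695], 'width': 0.146}
grasp hutch x,z -0.009739413741935087 0.2018822099294759 r 0.20211700291179258
```

Request:
play_rows(
  motion=[
    [-1,-10,0,0,0,0,0],
    [-1,-20,0,2,0,0,0],
    [-1,-30,0,3,0,0,0],
    [-1,-40,0,6,0,0,0],
    [-1,-49,0,8,0,0,0],
    [-1,-59,0,11,0,0,0],
    [-1,-68,0,15,0,0,0],
    [-1,-77,0,19,0,0,0],
    [-1,-86,0,23,0,0,0],
    [-1,-95,0,28,0,0,0],
  ],
)

```text
clock: 25.5
position: [0.5153, -0.207, 0.2469]
ee_rot: [-3.134, -0.101, -0.012]
force: [4.1, -1.2, -2.4]
width: 0.146
```

```bash
sed -i 's/\.620,-\.200/.6185,-.200/' h.py
cat >> fl.py <<'E'
th0=np.arctan2(-a,g[2]-.093)-.04;print("theta",th0)
p0=s["position"]
for k in range(1,11):
    th=min(th0+.05*k,1.57);x=-.2*np.sin(th)-.008*np.cos(th);z=.2*np.cos(th)-.008*np.sin(th)
    t=H(x,0,.093+z);t[2]-=.019
    wp((t,T(HY)))
E
python3 fl.py
```

```text
{'clock': 25.5, 'joints': [0.673, 0.353, -0.509, 1.688, 0.178, 1.142, 0.181], 'position': [0.515, -0.207, 0.247], 'ee_rot': [-3.134, -0.101, -0.012], 'force': [4.082, -1.211, -2.377], 'width': 0.146}
grasp hutch x,z -0.10363200325042998 0.17292307811756677 r 0.20159856905085222
theta 0.49990124239079575
[-7.9, -0.3, 6.5, -0.006, -0.008, -0.0]
[-16.1, -0.3, 12.2, -0.006, -0.008, -0.0]
[-24.1, -0.2, 18.3, -0.006, -0.008, -0.0]
[-31.7, -0.2, 24.8, -0.006, -0.008, -0.0]
[-38.9, -0.1, 31.7, -0.006, -0.008, -0.0]
[-45.9, -0.1, 38.9, -0.006, -0.008, -0.0]
[-52.4, -0.1, 46.5, -0.006, -0.008, -0.0]
[-58.6, -0.0, 54.4, -0.006, -0.008, -0.0]
[-64.4, 0.0, 62.6, -0.006, -0.008, -0.0]
[-69.7, 0.1, 71.0, -0.006, -0.008, -0.0]
```

Request:
play_rows(
  motion=[
    [-1,-8,0,6,0,0,0],
    [-1,-16,0,12,0,0,0],
    [-1,-24,0,18,0,0,0],
    [-1,-32,0,25,0,0,0],
    [-1,-39,0,32,0,0,0],
    [-1,-46,0,39,0,0,0],
    [-1,-52,0,46,0,0,0],
    [-1,-58,0,54,0,0,0],
    [-1,-64,0,62,0,0,0],
    [-1,-69,0,70,0,0,0],
  ],
)

```text
clock: 26.5
position: [0.4479, -0.2113, 0.176]
ee_rot: [-3.135, -0.101, -0.017]
force: [9.2, -2.9, -3.3]
width: 0.146
```

Request:
play_rows(
  motion=[
    [-1,-5,0,9,0,0,0],
    [-1,-9,0,18,0,0,0],
    [-1,-13,0,27,0,0,0],
    [-1,-17,0,36,0,0,0],
    [-1,-20,0,46,0,0,0],
    [-1,-22,0,55,0,0,0],
    [-1,-24,0,65,0,0,0],
    [-1,-26,0,75,0,0,0],
    [-1,-27,0,85,0,0,0],
    [-1,-27,0,95,0,0,0],
  ],
)

```text
clock: 27.5
position: [0.4243, -0.2129, 0.0809]
ee_rot: [-3.136, -0.102, -0.024]
force: [8.4, -3.6, 1.8]
width: 0.146
```

```bash
python3 fl.py
```

```text
{'clock': 27.5, 'joints': [0.72, 0.422, -0.46, 2.077, 0.276, 0.688, 0.147], 'position': [0.424, -0.213, 0.081], 'ee_rot': [-3.136, -0.102, -0.024], 'force': [8.351, -3.573, 1.813], 'width': 0.146}
grasp hutch x,z -0.19493698509883878 0.006926805065618463 r 0.19506001329806674
theta 1.4952777107194806
[-5.6, -0.3, 9.7, -0.004, -0.016, 0.0]
[-5.6, -0.3, 14.7, -0.004, -0.016, 0.0]
[-5.6, -0.3, 14.7, -0.004, -0.016, 0.0]
[-5.6, -0.3, 14.7, -0.004, -0.016, 0.0]
[-5.6, -0.3, 14.7, -0.004, -0.016, 0.0]
[-5.6, -0.3, 14.7, -0.004, -0.016, 0.0]
[-5.6, -0.3, 14.7, -0.004, -0.016, 0.0]
[-5.6, -0.3, 14.7, -0.004, -0.016, 0.0]
[-5.6, -0.3, 14.7, -0.004, -0.016, 0.0]
[-5.6, -0.3, 14.7, -0.004, -0.016, 0.0]
```

Request:
play_rows(
  motion=[
    [-1,0,0,5,0,0,0],
    [-1,0,0,9,0,0,0],
    [-1,0,0,13,0,0,0],
    [-1,0,0,16,0,0,0],
    [-1,0,0,16,0,0,0],
    [-1,0,0,16,0,0,0],
  ],
)

```text
clock: 28.1
position: [0.4247, -0.2128, 0.0652]
ee_rot: [-3.136, -0.102, -0.025]
force: [1.4, -0.5, 7.9]
width: 0.15
```

```bash
python3 fl.py|head -3
```

```text
{'clock': 28.1, 'joints': [0.706, 0.447, -0.446, 2.091, 0.298, 0.651, 0.127], 'position': [0.425, -0.213, 0.065], 'ee_rot': [-3.136, -0.102, -0.025], 'force': [1.398, -0.549, 7.943], 'width': 0.15}
grasp hutch x,z -0.19457070022076453 -0.008779393534754043 r 0.19476867082576885
theta 1.575887610121324
```

Flap rests level (rail at 84 mm, 8 N upward reaction). I'll open partially and lift off, then go up and look.

Request:
play_rows(
  motion=[
    [-0.4,0,0,0,0,0,0],
    [-0.4,0,0,0,0,0,0],
    [-0.4,0,0,0,0,0,0],
    [-0.4,0,0,0,0,0,0],
    [-0.4,0,0,-20,0,0,0],
    [-0.4,0,0,-40,0,0,0],
    [-0.4,0,0,-80,0,0,0],
    [1,0,0,-130,0,0,0],
    [1,0,0,-180,0,0,0],
    [1,0,0,-230,0,0,0],
  ],
)

```text
clock: 29.1
position: [0.4203, -0.2134, 0.2971]
ee_rot: [-3.136, -0.102, -0.024]
force: [0.1, -0.9, -0.1]
width: 0.516
```

Request:
play_rows(
  motion=[
    [1,-40,0,-40,0,0,0],
    [1,-60,0,-70,0,0,0],
    [1,-60,0,-70,0,0,0],
  ],
)

```text
clock: 29.4
position: [0.3584, -0.2187, 0.3705]
ee_rot: [3.139, 0.098, 0.031]
force: [0.7, -0.0, -0.2]
width: 0.77
```

Run:
```python
from h import *
st()
for n,p in zip(("side","top"),show(["side","top"],"f")):
    w=cloud(p);np.save(f"wf_{n}.npy",w)
    cv2.imwrite(f'pics/f2_{n}.png',cv2.resize(p["img"][90:300,90:450],(800,467)))
    a=(w[...,:2]-HO)@[[np.cos(HY),-np.sin(HY)],[np.sin(HY),np.cos(HY)]]
    m=(a[...,0]<-.01)&(a[...,0]>-.15)&(abs(a[...,1])<.165)&(abs(w[...,2]-.09)<.03)
    q=np.c_[a[m],w[m][:,2]];A=np.c_[q[:,:2],np.ones(len(q))];print(n,len(q),np.linalg.lstsq(A,q[:,2],rcond=None)[0],np.median(q[:,2]))
```

```text
{'clock': 29.4, 'joints': [0.93, 0.019, -0.502, 1.763, 0.001, 1.344, 0.491], 'position': [0.358, -0.219, 0.371], 'ee_rot': [3.139, 0.098, 0.031], 'force': [0.746, -0.026, -0.209], 'width': 0.77}
side 2310 [ 0.01768824 -0.00433029  0.09593253] 0.0947175687271915
top 4551 [ 0.00085794 -0.00055333  0.09289632] 0.09280325266246747
```

View pics/f2_side.png

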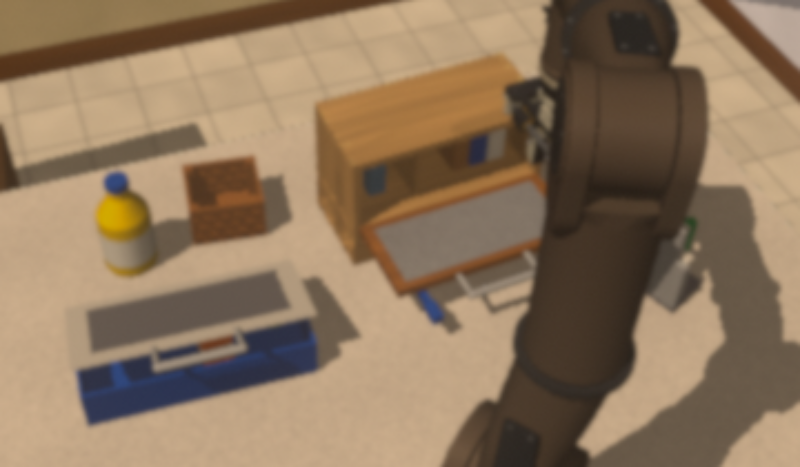

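The side view shows the flap level on both supports (plane fit z = 0.093, tilt about 0). The bin is lower left with its rail at about (200,350). Next is the lid.

```bash
cat >> h.py <<'E'
BY=-.054;BO=np.array([.5125,.2816])
def B(x,y,z):
    c,s=np.cos(BY),np.sin(BY);return np.array([BO[0]+c*x-s*y,BO[1]+s*x+c*y,z])
E
python3 - <<'E'
from h import *
print(B(.085-.2045,0,.147))
wp((B(-.12,0,.30),T(BY)),(B(-.12,0,.128),T(BY)))
E
```

```text
[0.39317419 0.28804986 0.147     ]
[64.8, -502.6, 68.8, -0.003, -0.016, 0.118]
[61.9, -502.2, 240.8, -0.003, -0.016, 0.118]
```

Request:
play_rows(
  motion=[
    [1,25,-50,0,0,0,0],
    [1,45,-100,0,0,-0.01,0],
    [1,60,-150,20,0,-0.01,0.05],
    [1,65,-200,40,0,-0.01,0.05],
    [1,65,-250,60,0,-0.01,0.1],
    [1,65,-300,69,0,-0.01,0.1],
    [1,65,-350,69,0,-0.01,0.11],
    [1,65,-400,69,0,-0.01,0.11],
    [1,65,-450,69,0,-0.01,0.118],
    [1,65,-500,69,0,-0.01,0.118],
  ],
)

```text
clock: 30.5
position: [0.3934, 0.2653, 0.2982]
ee_rot: [-3.137, 0.084, -0.006]
force: [0.8, -0.9, 1.4]
width: 0.996
```

Run:
```python
from h import *
st()
wp((B(-.12,0,.20),T(BY)),(B(-.12,0,.128),T(BY)))
```

```text
{'clock': 30.5, 'joints': [0.094, 0.258, -0.967, 1.761, 0.225, 1.235, -0.986], 'position': [0.393, 0.265, 0.298], 'ee_rot': [-3.137, 0.084, -0.006], 'force': [0.762, -0.947, 1.374], 'width': 0.996}
[-2.4, -22.4, 98.3, -0.003, -0.004, 0.0]
[-2.6, -22.2, 170.3, -0.003, -0.004, 0.0]
```

Request:
play_rows(
  motion=[
    [1,-2,-22,40,0,0,0],
    [1,-2,-22,80,0,0,0],
    [1,-2,-22,120,0,0,0],
    [1,-2,-22,150,0,0,0],
    [1,-2,-22,170,0,0,0],
    [0,-2,-22,170,0,0,0],
    [-1,-2,-22,170,0,0,0],
    [-1,-2,-22,170,0,0,0],
    [-1,-2,-22,170,0,0,0],
    [-1,-2,-22,170,0,0,0],
  ],
  force=15,
)

```text
clock: 31.5
position: [0.3937, 0.2881, 0.1291]
ee_rot: [-3.137, 0.085, -0.008]
force: [0.2, -0.4, 0.1]
width: 0.616
```

Request:
play_rows(
  motion=[
    [-1,0,0,0,0,0,0],
    [-1,0,0,0,0,0,0],
    [-1,0,0,0,0,0,0],
    [-1,0,0,0,0,0,0],
    [-1,0,0,0,0,0,0],
    [-1,0,0,0,0,0,0],
  ],
)

```text
clock: 32.1
position: [0.3895, 0.2883, 0.1284]
ee_rot: [-3.138, 0.081, 0.001]
force: [-13.7, 1.4, 5.0]
width: 0.141
```

```bash
cat > ld.py <<'E'
from h import *
import sys
s=st();M=R.from_rotvec(s["ee_rot"]).as_matrix();g=s["position"]-M[:,2]*.019
c,sn=np.cos(BY),np.sin(BY);hg=B(.085,0,.074)
a=(g[:2]-hg[:2])@[c,sn];z=g[2]-.074;th0=np.arctan2(z,-a)-.023
print("a,z",a,z,"r",np.hypot(a,z),"theta",th0)
step=float(sys.argv[1]);end=float(sys.argv[2]);k=np.sign(step)
for i in range(1,11):
    th=k*min(k*(th0+step*i),k*end)
    t=B(.085-.217*np.cos(th)+.005*np.sin(th),0,.074+.217*np.sin(th)+.005*np.cos(th)-.019)
    wp((t,T(BY)))
E
python3 ld.py .08 1.7
```

```text
{'clock': 32.1, 'joints': [-0.09, 0.466, -0.864, 1.977, 0.449, 0.899, -1.241], 'position': [0.39, 0.288, 0.128], 'ee_rot': [-3.138, 0.081, 0.001], 'force': [-13.726, 1.401, 5.025], 'width': 0.141}
a,z -0.2081627090571065 0.07342740126428303 r 0.22073354230478792 theta 0.316114083706437
[9.9, 0.0, -14.9, -0.002, 0.001, 0.002]
[17.6, 0.0, -30.5, -0.002, 0.001, 0.002]
[26.5, 0.0, -45.4, -0.002, 0.001, 0.002]
[36.5, 0.0, -59.5, -0.002, 0.001, 0.002]
[47.7, -0.0, -72.8, -0.002, 0.001, 0.002]
[59.9, 0.0, -85.2, -0.002, 0.001, 0.002]
[73.0, 0.0, -96.5, -0.002, 0.001, 0.002]
[87.0, 0.0, -106.8, -0.002, 0.001, 0.002]
[101.8, 0.0, -115.9, -0.002, 0.001, 0.002]
[117.3, 0.1, -123.8, -0.002, 0.001, 0.002]
```

Request:
play_rows(
  motion=[
    [-1,6,0,-15,0,0,0],
    [-1,14,0,-30,0,0,0],
    [-1,23,0,-45,0,0,0],
    [-1,33,0,-59,0,0,0],
    [-1,44,0,-73,0,0,0],
    [-1,56,0,-85,0,0,0],
    [-1,69,0,-96,0,0,0],
    [-1,83,0,-107,0,0,0],
    [-1,98,0,-116,0,0,0],
    [-1,113,0,-124,0,0,0],
  ],
)

```text
clock: 33.1
position: [0.4954, 0.2832, 0.2544]
ee_rot: [3.139, -0.072, -0.017]
force: [-30.2, -9.9, 36.7]
width: 0.549
```

```bash
sed -i 's/BO=np.array(\[.5125/BO=np.array([.509/' h.py; python3 ld.py .07 1.75
```

```text
{'clock': 33.1, 'joints': [-0.0, 0.473, -0.884, 1.609, 0.373, 1.25, -0.999], 'position': [0.495, 0.283, 0.254], 'ee_rot': [3.139, -0.072, -0.017], 'force': [-30.235, -9.884, 36.675], 'width': 0.549}
a,z -0.09846467263176041 0.19935686634528998 r 0.22234759255610023 theta 1.089031274569623
[16.4, 1.0, -1.7, 0.002, 0.011, 0.008]
[30.6, 1.1, -7.1, 0.002, 0.011, 0.008]
[45.1, 1.2, -11.5, 0.002, 0.011, 0.008]
[59.9, 1.3, -14.9, 0.002, 0.011, 0.008]
[74.9, 1.5, -17.2, 0.002, 0.011, 0.008]
[90.1, 1.6, -18.5, 0.002, 0.011, 0.008]
[105.3, 1.7, -18.7, 0.002, 0.011, 0.008]
[120.4, 1.8, -17.9, 0.002, 0.011, 0.008]
[135.5, 1.9, -16.0, 0.002, 0.011, 0.008]
[142.1, 2.0, -14.8, 0.002, 0.011, 0.008]
```

Run:
```python
from h import *
o=show(["side","top"],"g")
a,b=[cv2.resize(p["img"][130:300,60:290],(560,414)) for p in o]
cv2.imwrite('pics/g2.png',np.hstack([a[:,:400],b[:,:400]]))
w=cloud(o[1]);
```

```text
(no output)
```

View pics/g2.png

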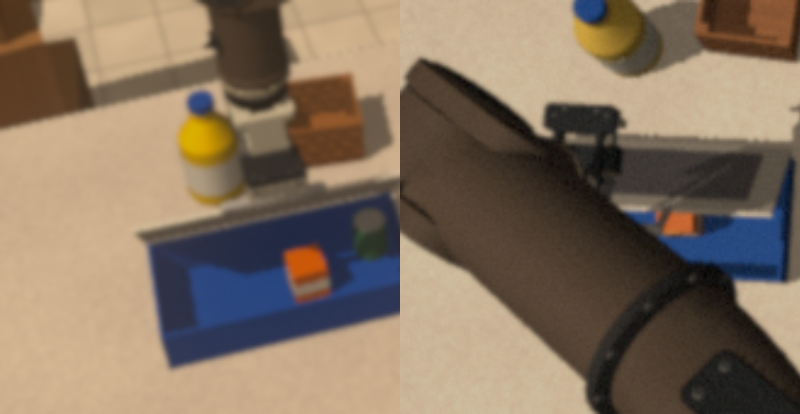

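The side view (left) shows the lid raised, an orange carton at (307,275) and a dark green tin at (370,232) in the bin. The top view is mostly arm. I'll get the lid angle and rail position from depth.

Run:
```python
from h import *
st()
for n in("side","top"):
    p=arm.get_image(n);w=cloud(p);hsv=cv2.cvtColor(p["img"],cv2.COLOR_BGR2HSV)
    a=(w[...,:2]-BO)@[[np.cos(BY),-np.sin(BY)],[np.sin(BY),np.cos(BY)]];z=w[...,2]
    for lo,hi in((-.18,-.08),(.07,.18),(-.07,.07)):
        m=(a[...,1]>lo)&(a[...,1]<hi)&(z>.1)&(z<.34)&(a[...,0]>-.05)&(a[...,0]<.15)&(hsv[...,1]<110)
        if m.sum()<20: print(n,lo,m.sum());continue
        x=a[...,0][m];zz=z[m];
        for b in np.arange(.1,.34,.02):
            t=x[abs(zz-b-.01)<.01]
            if len(t):print(n,lo,round(b+.01,2),len(t),np.round([t.min(),np.median(t),t.max()],3))
```

```text
{'clock': 33.2, 'joints': [0.0, 0.473, -0.883, 1.605, 0.374, 1.25, -0.999], 'position': [0.498, 0.283, 0.256], 'ee_rot': [3.141, -0.077, -0.013], 'force': [-29.671, -13.31, 45.348], 'width': 0.555}
side -0.18 0.11 18 [0.06  0.065 0.074]
side -0.18 0.13 23 [0.047 0.054 0.06 ]
side -0.18 0.15 21 [0.033 0.041 0.046]
side -0.18 0.17 25 [0.018 0.024 0.03 ]
side -0.18 0.19 22 [0.004 0.011 0.017]
side -0.18 0.21 70 [-0.012 -0.004  0.003]
side -0.18 0.23 7 [-0.013 -0.008 -0.005]
side 0.07 0.11 27 [0.061 0.067 0.074]
side 0.07 0.13 23 [0.046 0.053 0.059]
side 0.07 0.15 30 [0.032 0.038 0.045]
side 0.07 0.17 26 [0.017 0.025 0.032]
side 0.07 0.19 31 [0.003 0.01  0.018]
side 0.07 0.21 81 [-0.012 -0.005  0.003]
side 0.07 0.23 9 [-0.01  -0.008 -0.006]
side -0.07 0.11 30 [0.061 0.069 0.075]
side -0.07 0.13 35 [0.045 0.052 0.061]
side -0.07 0.15 31 [0.032 0.04  0.045]
side -0.07 0.17 38 [0.017 0.025 0.031]
side -0.07 0.19 33 [0.003 0.009 0.016]
side -0.07 0.21 44 [-0.011 -0.004  0.003]
side -0.07 0.23 5 [-0.021 -0.016 -0.011]
side -0.07 0.25 90 [-0.043 -0.037 -0.026]
side -0.07 0.27 25 [-0.044 -0.038 -0.031]
side -0.07 0.33 28 [-0.05   0.009  0.068]
top -0.18 0.11 114 [0.064 0.073 0.082]
top -0.18 0.13 116 [0.051 0.059 0.067]
top -0.18 0.15 129 [0.037 0.045 0.054]
top -0.18 0.17 141 [0.019 0.03  0.039]
top -0.18 0.19 150 [0.007 0.016 0.026]
top -0.18 0.21 195 [-0.009 -0.001  0.012]
top -0.18 0.23 3 [-0.005 -0.004 -0.004]
top 0.07 9
top -0.07 0.11 110 [0.067 0.075 0.082]
top -0.07 0.13 124 [0.051 0.06  0.069]
top -0.07 0.15 109 [0.037 0.045 0.053]
top -0.07 0.17 112 [0.022 0.031 0.039]
top -0.07 0.19 144 [0.008 0.016 0.026]
top -0.07 0.21 143 [-0.009 -0.001  0.009]
top -0.07 0.23 10 [-0.02  -0.012 -0.005]
top -0.07 0.25 33 [-0.038 -0.029  0.019]
top -0.07 0.27 17 [-0.036 -0.03   0.022]
top -0.07 0.29 3 [0.012 0.013 0.014]
top -0.07 0.31 2 [0.016 0.042 0.067]
top -0.07 0.33 88 [-0.01   0.033  0.074]
```

The lid is at about 0.95 rad, and the bar slid down out of the weak grip to the fingertips. I'll lift clear and re-grip harder.

Request:
play_rows(
  motion=[
    [-0.2,0,0,-10,0,0,0],
    [0.5,0,0,-30,0,0,0],
    [1,0,0,-50,0,0,0],
    [1,-10,0,-50,0,0,0],
    [1,-22,0,-50,0,0,0],
    [1,-22,0,-50,0,0,0],
  ],
  force=45,
)

```text
clock: 33.9
position: [0.4722, 0.2846, 0.3051]
ee_rot: [3.139, -0.071, -0.015]
force: [-0.4, 0.3, 0.1]
width: 0.808
```

Run:
```python
from h import *
st()
p=arm.get_image("side");w=cloud(p);hsv=cv2.cvtColor(p["img"],cv2.COLOR_BGR2HSV)
a=(w[...,:2]-BO)@[[np.cos(BY),-np.sin(BY)],[np.sin(BY),np.cos(BY)]];z=w[...,2]
m=(abs(a[...,1])<.16)&(z>.09)&(z<.205)&(a[...,0]>-.05)&(a[...,0]<.12)&(hsv[...,1]<110)
k=np.polyfit(z[m],a[...,0][m],1);th=np.arctan2(1,-k[0]);print("theta",th,"x at .074",np.polyval(k,.074))
m=(abs(a[...,1])<.055)&(z>.235)&(z<.27)&(a[...,0]>-.1)&(a[...,0]<.0)
print("rail",m.sum(),np.median(a[m],0),np.median(z[m]))
x=.085-.217*np.cos(th)+.005*np.sin(th);zz=.074+.217*np.sin(th)+.005*np.cos(th)
print(x,zz);wp((B(x,0,zz-.019),T(BY)),(B(x,0,zz+.03),T(BY)))
```

```text
{'clock': 33.9, 'joints': [0.014, 0.405, -0.913, 1.574, 0.32, 1.332, -0.984], 'position': [0.472, 0.285, 0.305], 'ee_rot': [3.139, -0.071, -0.015], 'force': [-0.393, 0.308, 0.124], 'width': 0.808}
theta 0.9510492253223737 x at .074 0.09339548587860422
rail 141 [-0.03627745  0.00611084] 0.2584505415237282
-0.03696983411725701 0.25354765263129675
[-0.5, 0.5, 70.5, 0.002, 0.009, 0.008]
[-1.0, 0.6, 21.5, 0.002, 0.009, 0.008]
```

Request:
play_rows(
  motion=[
    [1,0,0,25,0,0,0],
    [1,0,0,50,0,0,0],
    [1,0,0,73,0,0,0],
    [1,0,0,73,0,0,0],
    [-1,0,0,73,0,0,0],
    [-1,0,0,73,0,0,0],
    [-1,0,0,73,0,0,0],
    [-1,0,0,73,0,0,0],
    [-1,0,0,73,0,0,0],
    [-1,0,0,73,0,0,0],
  ],
  force=45,
)

```text
clock: 34.95
position: [0.4727, 0.2841, 0.2323]
ee_rot: [3.139, -0.073, -0.014]
force: [0.1, 0.3, -0.8]
width: 0.528
```

Request:
play_rows(
  motion=[
    [-1,0,0,0,0,0,0],
    [-1,0,0,0,0,0,0],
    [-1,0,0,0,0,0,0],
    [-1,0,0,0,0,0,0],
    [-1,0,0,0,0,0,0],
    [-1,0,0,0,0,0,0],
  ],
)

```text
clock: 35.55
position: [0.4733, 0.2839, 0.2322]
ee_rot: [3.139, -0.073, -0.013]
force: [3.8, 0.6, -2.6]
width: 0.141
```

```bash
python3 ld.py .05 1.75
```

```text
{'clock': 35.55, 'joints': [-0.005, 0.46, -0.887, 1.687, 0.375, 1.184, -1.034], 'position': [0.473, 0.284, 0.232], 'ee_rot': [3.139, -0.073, -0.013], 'force': [3.791, 0.65, -2.602], 'width': 0.141}
a,z -0.12060288048741959 0.17717636889497274 r 0.2143280674029192 theta 0.9501453009732503
[7.7, 0.4, -8.2, 0.002, 0.008, 0.007]
[17.0, 0.5, -13.7, 0.002, 0.008, 0.007]
[26.7, 0.6, -18.7, 0.002, 0.008, 0.007]
[36.5, 0.6, -23.2, 0.002, 0.008, 0.007]
[46.6, 0.7, -27.3, 0.002, 0.008, 0.007]
[56.9, 0.8, -30.8, 0.002, 0.008, 0.007]
[67.3, 0.9, -33.8, 0.002, 0.008, 0.007]
[77.8, 1.0, -36.3, 0.002, 0.008, 0.007]
[88.5, 1.1, -38.2, 0.002, 0.008, 0.007]
[99.3, 1.1, -39.6, 0.002, 0.008, 0.007]
```

Request:
play_rows(
  motion=[
    [-1,9,0,-6,0,0,0],
    [-1,18,0,-12,0,0,0],
    [-1,28,0,-17,0,0,0],
    [-1,38,0,-21,0,0,0],
    [-1,48,0,-25,0,0,0],
    [-1,58,0,-29,0,0,0],
    [-1,69,0,-32,0,0,0],
    [-1,79,0,-34,0,0,0],
    [-1,90,0,-36,0,0,0],
    [-1,101,0,-38,0,0,0],
  ],
)

```text
clock: 36.55
position: [0.575, 0.2783, 0.2704]
ee_rot: [3.138, -0.075, -0.014]
force: [-4.9, -3.1, 5.4]
width: 0.142
```

```bash
python3 ld.py .05 1.75
```

```text
{'clock': 36.55, 'joints': [-0.022, 0.568, -0.84, 1.413, 0.418, 1.355, -0.922], 'position': [0.575, 0.278, 0.27], 'ee_rot': [3.138, -0.075, -0.014], 'force': [-4.918, -3.135, 5.379], 'width': 0.142}
a,z -0.018788921289687406 0.21535078023125853 r 0.21616887405323154 theta 1.4607687211139222
[10.9, 0.4, -1.7, 0.003, 0.009, 0.007]
[21.8, 0.4, -1.9, 0.003, 0.009, 0.007]
[32.6, 0.5, -1.6, 0.003, 0.009, 0.007]
[43.4, 0.6, -0.7, 0.003, 0.009, 0.007]
[54.2, 0.6, 0.7, 0.003, 0.009, 0.007]
[62.6, 0.7, 2.2, 0.003, 0.009, 0.007]
[62.6, 0.7, 2.2, 0.003, 0.009, 0.007]
[62.6, 0.7, 2.2, 0.003, 0.009, 0.007]
[62.6, 0.7, 2.2, 0.003, 0.009, 0.007]
[62.6, 0.7, 2.2, 0.003, 0.009, 0.007]
```

Request:
play_rows(
  motion=[
    [-1,11,0,-1,0,0,0],
    [-1,22,0,-1,0,0,0],
    [-1,33,0,0,0,0,0],
    [-1,44,0,1,0,0,0],
    [-1,55,0,2,0,0,0],
    [-1,63,0,4,0,0,0],
    [-1,70,0,5,0,0,0],
    [-1,70,0,5,0,0,0],
    [-0.2,70,0,5,0,0,0],
    [-0.2,70,0,5,0,0,0],
  ],
)

```text
clock: 37.55
position: [0.645, 0.2754, 0.2646]
ee_rot: [3.138, -0.074, -0.014]
force: [-0.5, -0.1, -0.0]
width: 0.263
```

Request:
play_rows(
  motion=[
    [-0.2,0,0,0,0,0,0],
    [-0.2,0,0,-20,0,0,0],
    [-0.2,0,0,-50,0,0,0],
    [0,-10,0,-90,0,0,0],
    [1,-50,30,-110,0,0,0],
    [1,-95,60,-110,0,0,0],
    [1,-140,90,-110,0,0,0],
    [1,-185,130,-110,0,0,0],
    [1,-220,170,-110,0,0,0],
    [1,-240,210,-110,0,0,0],
  ],
)

```text
clock: 38.55
position: [0.4051, 0.0928, 0.3768]
ee_rot: [3.138, -0.07, -0.013]
force: [1.0, -2.0, 0.5]
width: 0.956
```

Run:
```python
from h import *
st()
o=show(["side","top"],"i")
a,b=[cv2.resize(p["img"][150:300,90:250],(400,375),interpolation=cv2.INTER_CUBIC) for p in o]
cv2.imwrite('pics/i2.png',np.hstack([a,b]))
for n,p in zip(("side","top"),o):
    w=cloud(p);np.save(f"wi_{n}.npy",w)
    a=(w[...,:2]-BO)@[[np.cos(BY),-np.sin(BY)],[np.sin(BY),np.cos(BY)]]
    for q in["jar","carton","tub","tin"]:
        for b in arm.look_for(p,q)[:2]:
            x,y,ww,hh=np.array(b["box"])*[512,384,512,384];cu,cv=int(x+ww/2),int(y+hh/2)
            print(n,q,round(b["score"],2),np.round([x,y,ww,hh]),np.round(w[cv,cu],3),"bin",np.round(a[cv,cu],3))
```

```text
{'clock': 38.55, 'joints': [0.547, 0.069, -0.93, 1.719, 0.055, 1.391, -0.436], 'position': [0.405, 0.093, 0.377], 'ee_rot': [3.138, -0.07, -0.013], 'force': [1.03, -1.987, 0.487], 'width': 0.956}
side carton 0.9 [180. 233.  13.  20.] [nan nan nan] bin [nan nan]
side tin 0.68 [174. 161.  32.  14.] [0.847 0.146 0.066] bin [ 0.345 -0.117]
side tin 0.53 [208. 217.  12.  23.] [0.522 0.145 0.056] bin [ 0.02  -0.136]
top jar 0.28 [261. 179. 112.  69.] [ 0.521 -0.211  0.093] bin [ 0.039 -0.492]
top tub 0.71 [198. 200.  14.   2.] [0.562 0.146 0.068] bin [ 0.06  -0.132]
```

View pics/i2.png

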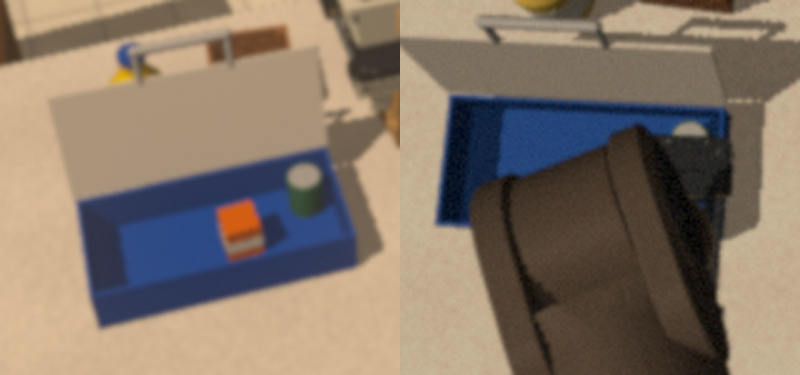

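The side view shows only the carton at (240,230) and the tin at (305,190) in the bin, with the lid leaning back. The arm hides them from above, so I'll clear it and measure.

Request:
play_rows(
  motion=[
    [1,0,50,0,0,0,0],
    [1,0,100,0,0,0,0],
    [1,0,150,0,0,0,0],
    [1,0,180,0,0,0,0],
    [1,0,180,0,0,0,0],
  ],
)

```text
clock: 39.55
position: [0.3996, -0.0899, 0.3764]
ee_rot: [3.14, -0.078, -0.017]
force: [-0.1, 0.1, -0.4]
width: 1.0
```

```bash
cat > it.py <<'E'
from h import *
from scipy import ndimage as nd
st()
C=[[np.cos(BY),-np.sin(BY)],[np.sin(BY),np.cos(BY)]]
for n in("side","top"):
    p=arm.get_image(n);w=cloud(p);hsv=cv2.cvtColor(p["img"],cv2.COLOR_BGR2HSV);z=w[...,2]
    cv2.imwrite(f"pics/k_{n}.png",p["img"])
    a=(w[...,:2]-BO)@C
    inb=(abs(a[...,0])<.072)&(abs(a[...,1])<.172)
    print(n,"max z in bin",np.nanmax(z[inb]))
    m=inb&(z>.045)&(z<.1)
    l,k=nd.label(m)
    for i in range(1,k+1):
        mm=l==i
        if mm.sum()<15:continue
        q=w[mm];t=q[q[:,2]>np.percentile(q[:,2],90)-.012]
        r=cv2.minAreaRect((t[:,:2]*1000).astype(np.float32))
        print(" ",mm.sum(),"hsv",np.median(hsv[mm],0),"top z",round(float(np.median(t[:,2])),4),"ctr",np.round(r[0],1),"size",np.round(r[1],1),round(r[2],1),"bin",np.round((np.array(r[0])/1000-BO)@C,3))
E
python3 it.py
```

```text
{'clock': 39.55, 'joints': [0.811, 0.034, -0.726, 1.739, 0.025, 1.388, 0.031], 'position': [0.4, -0.09, 0.376], 'ee_rot': [3.14, -0.078, -0.017], 'force': [-0.145, 0.147, -0.398], 'width': 1.0}
side max z in bin 0.07926078057510208
  180 hsv [ 22.  54. 116.] top z 0.0721 ctr [548.2 142.4] size [48.6 49.7] 50.3 bin [ 0.047 -0.137]
  235 hsv [ 11. 215. 188.] top z 0.0674 ctr [507.6 248.2] size [54.1 51.5] 3.2 bin [ 0.    -0.033]
top max z in bin 0.07593325315094661
  196 hsv [ 19.  44. 150.] top z 0.0709 ctr [546.6 145.1] size [47.7 47.6] 45.0 bin [ 0.045 -0.134]
  273 hsv [ 10. 191. 186.] top z 0.066 ctr [509.1 250.8] size [50.  49.6] 1.7 bin [ 0.002 -0.031]
```

Both views agree: carton at bin (0.00,-0.03) and tin at (0.046,-0.135), close to the corner. Measured tops are 0.067 and 0.071, which matches the given sizes plus the 5 mm floor. I'll take the carton first.

Run:
```python
from h import *
Y=.035-np.pi/2
wp(([.508,.2495,.30],T(Y)),([.508,.2495,.10],T(Y)))
```

```text
[93.9, -339.3, 75.9, 0.008, 0.008, 1.492]
[95.9, -339.3, 275.9, 0.008, 0.008, 1.492]
```

Request:
play_rows(
  motion=[
    [1,10,-35,0,0,0,0.15],
    [1,20,-70,0,0,0,0.3],
    [1,30,-105,0,0,0,0.45],
    [1,40,-140,0,0,0,0.6],
    [1,50,-175,0,0,0,0.75],
    [1,60,-210,20,0,0,0.9],
    [1,70,-245,40,0,0,1.05],
    [1,80,-280,60,0,0,1.2],
    [1,90,-315,70,0,0,1.35],
    [1,94,-339,75,0,0,1.49],
  ],
)

```text
clock: 40.65
position: [0.5066, 0.2543, 0.299]
ee_rot: [2.46, -1.944, -0.018]
force: [0.4, 0.2, 0.7]
width: 1.003
```

Run:
```python
from h import *
Y=.035-np.pi/2
st()
wp(([.508,.2495,.10],T(Y)),([.508,.2495,.032],T(Y)))
```

```text
{'clock': 40.65, 'joints': [-0.016, 0.396, -0.758, 1.553, 0.268, 1.312, -2.144], 'position': [0.507, 0.254, 0.299], 'ee_rot': [2.46, -1.944, -0.018], 'force': [0.448, 0.176, 0.71], 'width': 1.003}
[5.9, -2.7, 198.9, 0.013, 0.003, 0.198]
[6.3, -3.6, 266.9, 0.013, 0.003, 0.198]
```

Request:
play_rows(
  motion=[
    [1,6,-3,40,0,0,0.15],
    [1,6,-3,80,0,0,0.198],
    [1,6,-3,120,0.01,0,0.198],
    [1,6,-3,150,0.01,0,0.198],
    [1,6,-3,150,0.01,0,0.198],
  ],
)

```text
clock: 41.15
position: [0.5055, 0.2501, 0.1452]
ee_rot: [2.26, -2.173, -0.012]
force: [0.1, -0.5, -0.4]
width: 1.0
```

```bash
python3 - <<'E'
from h import *
Y=.035-np.pi/2
st()
wp(([.508,.2495,.032],T(Y)))
E
python3 it.py
```

```text
{'clock': 41.15, 'joints': [-0.08, 0.513, -0.664, 1.775, 0.362, 0.988, -2.418], 'position': [0.506, 0.25, 0.145], 'ee_rot': [2.26, -2.173, -0.012], 'force': [0.063, -0.535, -0.425], 'width': 1.0}
[0.9, -3.6, 113.1, 0.01, 0.001, 0.004]
{'clock': 41.15, 'joints': [-0.08, 0.513, -0.664, 1.775, 0.362, 0.988, -2.418], 'position': [0.506, 0.25, 0.145], 'ee_rot': [2.26, -2.173, -0.012], 'force': [0.063, -0.535, -0.425], 'width': 1.0}
side max z in bin 0.6625775973892184
  176 hsv [27.5 52.  67. ] top z 0.0717 ctr [545.5 142.8] size [46.6 51.2] 74.3 bin [ 0.044 -0.137]
  226 hsv [ 11. 210. 161.] top z 0.0671 ctr [508.2 248. ] size [61.5 50.9] 0.5 bin [ 0.001 -0.034]
top max z in bin 0.6698303186823047
  202 hsv [21.  42.  83.5] top z 0.0705 ctr [546.1 144.6] size [47.8 47.6] 45.1 bin [ 0.044 -0.135]
  32 hsv [ 10.  181.5 103.5] top z 0.0657 ctr [526.3 247.2] size [28.2 15.9] 45.4 bin [ 0.019 -0.033]
```

Request:
play_rows(
  motion=[
    [1,1,-3,40,0.01,0,0],
    [1,1,-4,75,0.01,0,0],
    [1,1,-4,100,0.01,0,0],
    [1,1,-4,113,0.01,0,0],
    [1,1,-4,113,0.01,0,0],
    [-1,1,-4,113,0.01,0,0],
    [-1,1,-4,113,0.01,0,0],
    [-1,1,-4,113,0.01,0,0],
    [-1,1,-4,113,0.01,0,0],
    [-1,1,-4,113,0.01,0,0],
  ],
  force=20,
)

```text
clock: 42.25
position: [0.5121, 0.251, 0.037]
ee_rot: [-2.257, 2.174, -0.002]
force: [1.0, -0.4, -0.7]
width: 0.616
```

Request:
play_rows(
  motion=[
    [-1,0,0,0,0,0,0],
    [-1,0,0,0,0,0,0],
    [-1,0,0,0,0,0,0],
    [-1,0,0,-25,0,0,0],
    [-1,0,0,-60,0,0,0],
    [-1,0,0,-100,0,0,0],
    [-1,0,0,-140,0,0,0],
    [-1,0,0,-180,0,0,0],
    [-1,0,0,-180,0,0,0],
  ],
)

```text
clock: 43.15
position: [0.5129, 0.2522, 0.2223]
ee_rot: [-2.251, 2.168, -0.006]
force: [0.2, -0.1, -1.5]
width: 0.546
```

Run:
```python
from h import *
st()
Y=HY-np.pi/2
wp((H(-.08,.08,.22),T(Y)),(H(-.08,.08,.122),T(Y)))
```

```text
{'clock': 43.15, 'joints': [-0.049, 0.434, -0.699, 1.684, 0.308, 1.118, -2.367], 'position': [0.513, 0.252, 0.222], 'ee_rot': [-2.251, 2.168, -0.006], 'force': [0.156, -0.127, -1.456], 'width': 0.546}
[378.0, -6.4, -0.7, -0.014, 0.008, -0.027]
[378.8, -5.0, 97.3, -0.014, 0.008, -0.027]
```

Request:
play_rows(
  motion=[
    [-1,40,0,-20,0,0,0],
    [-1,85,0,-20,0,0,0],
    [-1,130,0,-20,0,0,0],
    [-1,175,0,-20,0,0,0],
    [-1,220,0,-20,0,0,0],
    [-1,265,0,-20,0,0,0],
    [-1,310,-3,-20,0,0,0],
    [-1,350,-5,-20,0,0,-0.02],
    [-1,378,-6,-10,-0.01,0,-0.027],
    [-1,378,-6,0,-0.01,0,-0.027],
  ],
)

```text
clock: 44.15
position: [0.5325, -0.131, 0.2175]
ee_rot: [-2.28, 2.153, 0.005]
force: [0.1, -0.8, -1.6]
width: 0.537
```

Run:
```python
from h import *
st()
Y=HY-np.pi/2
wp((H(-.08,.08,.135),T(Y)),(H(-.08,.08,.124),T(Y)))
```

```text
{'clock': 44.15, 'joints': [0.604, 0.39, -0.612, 1.736, 0.241, 1.091, -1.598], 'position': [0.532, -0.131, 0.217], 'ee_rot': [-2.28, 2.153, 0.005], 'force': [0.095, -0.837, -1.645], 'width': 0.537}
[-5.1, -1.2, 82.5, -0.002, 0.006, -0.007]
[-5.1, -1.1, 93.5, -0.002, 0.006, -0.007]
```

Request:
play_rows(
  motion=[
    [-1,-5,-1,30,0,0,0],
    [-1,-5,-1,55,0,0,0],
    [-1,-5,-1,70,0,0,0],
    [-1,-5,-1,78,0,0,0],
    [-1,-5,-1,83,0,0,0],
    [-1,-5,-1,83,0,0,0],
  ],
)

```text
clock: 44.75
position: [0.5332, -0.1251, 0.1341]
ee_rot: [-2.281, 2.152, 0.005]
force: [0.8, 0.1, -1.7]
width: 0.543
```

Request:
play_rows(
  motion=[
    [-1,0,0,3,0,0,0],
    [-1,0,0,6,0,0,0],
    [-1,0,0,8,0,0,0],
    [-1,0,0,8,0,0,0],
  ],
)

```text
clock: 45.15
position: [0.5331, -0.1252, 0.126]
ee_rot: [-2.281, 2.153, 0.006]
force: [0.2, 0.9, -1.5]
width: 0.546
```

Request:
play_rows(
  motion=[
    [-1,0,0,2,0,0,0],
    [-1,0,0,3,0,0,0],
    [-1,0,0,3,0,0,0],
  ],
)

```text
clock: 45.45
position: [0.5334, -0.125, 0.1247]
ee_rot: [-2.28, 2.153, 0.003]
force: [-6.9, 0.9, 16.3]
width: 0.545
```

Request:
play_rows(
  motion=[
    [-1,0,0,1,0,0,0],
    [-1,0,0,2,0,0,0],
    [-1,0,0,2,0,0,0],
  ],
)

```text
clock: 45.75
position: [0.5337, -0.125, 0.1246]
ee_rot: [-2.28, 2.153, 0.001]
force: [-7.9, 0.9, 18.3]
width: 0.546
```

Contact. I'll ease off, release and rise, then check both the carton and the tin.

Request:
play_rows(
  motion=[
    [-1,0,0,-1,0,0,0],
    [1,0,0,-1,0,0,0],
    [1,0,0,-1,0,0,0],
    [1,0,0,-1,0,0,0],
    [1,0,0,-1,0,0,0],
    [1,0,0,-40,0,0,0],
    [1,0,0,-85,0,0,0],
    [1,0,0,-130,0,0,0],
    [1,-30,30,-150,0,0,0],
    [1,-60,60,-150,0,0,0],
  ],
)

```text
clock: 46.75
position: [0.4713, -0.0685, 0.2774]
ee_rot: [-2.276, 2.152, -0.005]
force: [-0.1, 0.9, -0.3]
width: 1.001
```

```bash
python3 it.py
python3 - <<'E'
from h import *
for n in("side","top"):
    w=cloud(arm.get_image(n));a=(w[...,:2]-HO)@[[np.cos(HY),-np.sin(HY)],[np.sin(HY),np.cos(HY)]];z=w[...,2]
    m=(abs(z-.15)<.02)&(a[...,0]>-.17)&(a[...,0]<-.005)&(abs(a[...,1])<.17);q=a[m]
    print(n,m.sum(),np.round(q.min(0),3),np.round(q.max(0),3),np.median(z[m]))
im=cv2.imread("pics/k_top.png");cv2.imwrite("pics/k2.png",cv2.resize(im[90:300,90:450],(800,467)))
c=arm.get_image("top");
E
```

```text
{'clock': 46.75, 'joints': [0.609, 0.213, -0.676, 1.809, 0.14, 1.16, -1.625], 'position': [0.471, -0.068, 0.277], 'ee_rot': [-2.276, 2.152, -0.005], 'force': [-0.116, 0.893, -0.332], 'width': 1.001}
side max z in bin 0.0807770850612489
  176 hsv [ 22.   52.  120.5] top z 0.0725 ctr [546.  142.8] size [46.6 51.4] 74.2 bin [ 0.044 -0.137]
top max z in bin 0.07672867638229525
  201 hsv [ 20.  44. 151.] top z 0.0706 ctr [546.3 144.8] size [47.4 47.7] 44.8 bin [ 0.045 -0.135]
side 237 [-0.114  0.051] [-0.056  0.105] 0.1532995680491262Traceback (most recent call last):
  File "<stdin>", line 5, in <module>
    return umr_minimum(a, axis, None, out, keepdims, initial, where)
ValueError: zero-size array to reduction operation minimum which has no identity
```

Run:
```python
from h import *
C=[[np.cos(BY),-np.sin(BY)],[np.sin(BY),np.cos(BY)]]
for n in("side","top"):
    w=cloud(arm.get_image(n));a=(w[...,:2]-BO)@C;z=w[...,2]
    m=(abs(z-.074)<.008)
    for nm,mm,k in(("near",m&(abs(a[...,1])<.16)&(a[...,0]<-.06)&(a[...,0]>-.11),0),("right",m&(abs(a[...,0])<.07)&(a[...,1]<-.165)&(a[...,1]>-.2),1),("left",m&(abs(a[...,0])<.07)&(a[...,1]>.165)&(a[...,1]<.2),1),("far",m&(abs(a[...,1])<.10)&(a[...,0]>.06)&(a[...,0]<.1),0)):
        q=a[mm]
        if len(q):print(n,nm,len(q),np.round(np.percentile(q[:,k],[3,50,97]),4), "z",np.round(np.median(z[mm]),4))
    fl=(z<.02)&(z>-.005)&(abs(a[...,0])<.1)&(abs(a[...,1])<.2);q=a[fl&(abs(a[...,1])<.15)];print(n,"floor",np.round(np.percentile(q,[1,99],axis=0),3).tolist())
```

```text
side near 264 [-0.0845 -0.0792 -0.0734] z 0.0725
side right 55 [-0.1811 -0.1776 -0.1751] z 0.0741
side left 56 [0.1738 0.1763 0.179 ] z 0.0734
side far 243 [0.0804 0.0884 0.0983] z 0.0748
side floor [[-0.099, -0.145], [0.089, 0.147]]
top near 166 [-0.0807 -0.0783 -0.0759] z 0.0731
top right 82 [-0.1779 -0.1757 -0.1729] z 0.0729
top left 106 [0.1757 0.1784 0.1826] z 0.0719
top far 182 [0.0839 0.0882 0.0938] z 0.0735
top floor [[-0.098, -0.147], [0.084, 0.147]]
```

The carton stands on the flap (hutch x -0.114 to -0.056, top 0.153). The tin has only about 38 mm from its centre to each of the two nearest walls, which is too tight for a finger. I'll nudge it along +y with one finger, low down, and then grip it.

```bash
sed -i 's/BO=np.array(\[.509/BO=np.array([.5125/' h.py
python3 - <<'E'
from h import *
Y=BY-np.pi/2
st()
print(B(.010,-.107,.1))
wp((B(.010,-.107,.25),T(Y)),(B(.010,-.107,.11),T(Y)))
E
```

```text
{'clock': 47.05, 'joints': [0.609, 0.217, -0.673, 1.811, 0.143, 1.159, -1.624], 'position': [0.47, -0.07, 0.274], 'ee_rot': [-2.279, 2.154, 0.001], 'force': [-0.451, 0.272, -0.158], 'width': 0.998}
[0.51671023 0.17421623 0.1       ]
[-241.1, -60.1, 25.6, -0.003, 0.004, 0.111]
[-240.5, -59.6, 165.6, -0.003, 0.004, 0.111]
```

Request:
play_rows(
  motion=[
    [1,-40,-10,0,0,0,0.02],
    [1,-80,-20,5,0,0,0.05],
    [1,-120,-30,10,0,0,0.08],
    [1,-160,-40,15,0,0,0.111],
    [1,-200,-50,20,0,0,0.111],
    [1,-235,-60,25,0,0,0.111],
    [1,-241,-60,60,0,0,0.111],
    [1,-241,-60,100,0,0,0.111],
    [1,-241,-60,140,0,0,0.111],
    [1,-241,-60,165,0,0,0.111],
  ],
)

```text
clock: 48.05
position: [0.5165, 0.1736, 0.1068]
ee_rot: [-2.158, 2.281, 0.004]
force: [0.2, -0.5, 0.5]
width: 0.999
```

Run:
```python
from h import *
Y=BY-np.pi/2
st()
wp((B(.010,-.107,.085),T(Y)),(B(.010,-.107,.022),T(Y)))
```

```text
{'clock': 48.05, 'joints': [0.053, 0.528, -0.656, 1.868, 0.405, 0.881, -2.426], 'position': [0.517, 0.174, 0.107], 'ee_rot': [-2.158, 2.281, 0.004], 'force': [0.242, -0.532, 0.498], 'width': 0.999}
[-0.5, -0.2, 21.8, 0.001, 0.003, -0.001]
[-0.3, -0.2, 84.8, 0.001, 0.003, -0.001]
```

Request:
play_rows(
  motion=[
    [1,0,0,20,0,0,0],
    [1,0,0,35,0,0,0],
    [1,0,0,45,0,0,0],
    [1,0,0,55,0,0,0],
    [1,0,0,55,0,0,0],
  ],
)

```text
clock: 48.55
position: [0.5163, 0.1736, 0.051]
ee_rot: [-2.158, 2.282, 0.005]
force: [0.2, -0.7, 0.2]
width: 1.001
```

Request:
play_rows(
  motion=[
    [1,0,0,10,0,0,0],
    [1,0,0,20,0,0,0],
    [1,0,0,27,0,0,0],
    [1,0,0,27,0,0,0],
  ],
)

```text
clock: 48.95
position: [0.5163, 0.1748, 0.0234]
ee_rot: [-2.159, 2.28, 0.006]
force: [1.5, 5.2, -1.8]
width: 1.0
```

```bash
python3 it.py
python3 - <<'E'
from h import *
p=arm.get_image("top");cv2.imwrite("pics/m.png",cv2.resize(p["img"][150:290,90:270],(720,560),interpolation=cv2.INTER_CUBIC))
s=arm.observe();print((s["position"][:2]-BO)@np.array([[np.cos(BY),-np.sin(BY)],[np.sin(BY),np.cos(BY)]]))
E
```

```text
{'clock': 48.95, 'joints': [-0.009, 0.638, -0.58, 1.932, 0.51, 0.72, -2.516], 'position': [0.516, 0.175, 0.023], 'ee_rot': [-2.159, 2.28, 0.006], 'force': [1.544, 5.244, -1.814], 'width': 1.0}
side max z in bin 0.5618747754538257
  16 hsv [15.  52.5 69. ] top z 0.0726 ctr [555.1 127.2] size [20.7 15.3] 6.1 bin [ 0.051 -0.152]
  40 hsv [27.5 46.  58. ] top z 0.0723 ctr [526.7 137. ] size [49.7 23.1] 54.3 bin [ 0.022 -0.144]
  26 hsv [17.  71.  77.5] top z 0.096 ctr [488.5 124.7] size [24.1 11.5] 10.0 bin [-0.016 -0.158]
  26 hsv [16.  43.5 77. ] top z 0.0967 ctr [486.2 234.2] size [17.1  6.6] 83.6 bin [-0.024 -0.049]
top max z in bin 0.5624206955157819
  43 hsv [20. 42. 75.] top z 0.07 ctr [562.3 138.4] size [33.  15.9] 45.2 bin [ 0.057 -0.14 ]
[ 0.00951443 -0.10655354]
```

View pics/m.png

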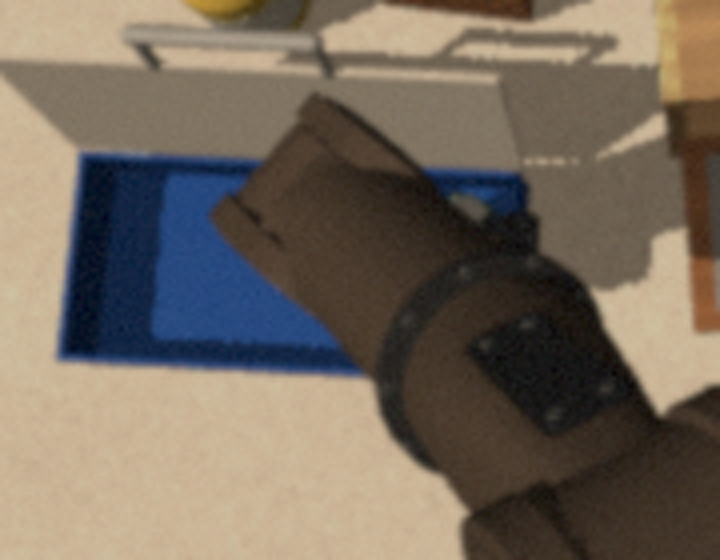

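The top view shows the gripper inside the bin's right end and the tin partly hidden at (465,205). The finger went in with only a light 5 N touch on the side wall. Pushing +y now.

Request:
play_rows(
  motion=[
    [1,0,-3,0,0,0,0],
    [1,-3,-5,0,0,0,0],
    [1,-6,-7,0,0,0,0],
    [1,-9,-9,0,0,0,0],
    [1,-12,-11,0,0,0,0],
    [1,-15,-13,0,0,0,0],
    [1,-18,-15,0,0,0,0],
    [1,-20,-17,0,0,0,0],
    [1,-20,-17,0,0,0,0],
  ],
)

```text
clock: 50.0
position: [0.5344, 0.1942, 0.024]
ee_rot: [-2.159, 2.28, 0.007]
force: [-1.0, 0.2, 1.0]
width: 1.001
```

Request:
play_rows(
  motion=[
    [1,6,3,-30,0,0,0],
    [1,6,3,-70,0,0,0],
    [1,0,60,-110,0,0,0],
    [1,0,110,-150,0,0,0],
    [1,40,110,-190,0,0,0],
    [1,90,110,-200,0,0,0],
    [1,140,110,-200,0,0,0],
    [1,180,110,-200,0,0,0],
    [1,180,110,-200,0,0,0],
  ],
)

```text
clock: 50.9
position: [0.4146, 0.0138, 0.2237]
ee_rot: [-2.151, 2.289, 0.003]
force: [0.5, 0.3, -0.4]
width: 1.001
```

```bash
python3 it.py
```

```text
{'clock': 50.9, 'joints': [0.489, 0.165, -0.72, 2.008, 0.126, 1.014, -1.924], 'position': [0.415, 0.014, 0.224], 'ee_rot': [-2.151, 2.289, 0.003], 'force': [0.456, 0.323, -0.351], 'width': 1.001}
side max z in bin 0.08271502568421113
  167 hsv [ 22.  53. 118.] top z 0.0722 ctr [556.8 158.2] size [47.1 42.4] 75.7 bin [ 0.051 -0.121]
top max z in bin 0.0791914219040878
  180 hsv [ 19.  45. 150.] top z 0.0708 ctr [557.9 158.9] size [46.7 38.9] 87.3 bin [ 0.052 -0.12 ]
```

The tin now has about 54 mm to the right wall. Gripping with the jaws along y, slightly off-centre to stay clear of the lid.

Run:
```python
from h import *
Y=BY-np.pi/2
wp((B(.047,-.1205,.22),T(Y)),(B(.047,-.1205,.095),T(Y)))
```

```text
[-149.0, -129.2, 4.0, 0.001, 0.004, -0.005]
[-148.6, -129.3, 129.0, 0.001, 0.004, -0.005]
```

Request:
play_rows(
  motion=[
    [0.35,-40,-35,0,0,0,0],
    [0.35,-80,-70,0,0,0,0],
    [0.35,-120,-105,0,0,0,0],
    [0.35,-149,-129,0,0,0,0],
    [0.35,-149,-129,40,0,0,0],
    [0.35,-149,-129,80,0,0,0],
    [0.35,-149,-129,110,0,0,0],
    [0.35,-149,-129,120,0,0,0],
    [0.35,-149,-129,120,0,0,0],
  ],
)

```text
clock: 51.9
position: [0.5516, 0.1608, 0.103]
ee_rot: [-2.157, 2.283, 0.008]
force: [-0.3, -0.1, 1.6]
width: 0.673
```

```bash
python3 - <<'E'
from h import *
st()
Y=BY-np.pi/2
wp((B(.047,-.1205,.032),T(Y)))
E
python3 it.py
```

```text
{'clock': 51.9, 'joints': [0.079, 0.576, -0.65, 1.796, 0.423, 0.914, -2.385], 'position': [0.552, 0.161, 0.103], 'ee_rot': [-2.157, 2.283, 0.008], 'force': [-0.271, -0.145, 1.608], 'width': 0.673}
[2.3, -1.7, 71.0, 0.003, 0.004, -0.003]
{'clock': 51.9, 'joints': [0.079, 0.576, -0.65, 1.796, 0.423, 0.914, -2.385], 'position': [0.552, 0.161, 0.103], 'ee_rot': [-2.157, 2.283, 0.008], 'force': [-0.271, -0.145, 1.608], 'width': 0.673}
side max z in bin 0.5937749526423176
  167 hsv [33. 50. 74.] top z 0.0724 ctr [557.4 157.8] size [46.4 47.8] 75.0 bin [ 0.052 -0.121]
top max z in bin 0.5973341345686395
```

Request:
play_rows(
  motion=[
    [0.35,2,-1,15,0,0,0],
    [0.35,2,-1,30,0,0,0],
    [0.35,2,-1,45,0,0,0],
    [0.35,2,-1,58,0,0,0],
    [0.35,2,-1,68,0,0,0],
    [0.35,2,-1,68,0,0,0],
  ],
)

```text
clock: 52.6
position: [0.5531, 0.1586, 0.0355]
ee_rot: [-2.155, 2.284, 0.007]
force: [-1.0, -0.0, -0.2]
width: 0.677
```

Request:
play_rows(
  motion=[
    [-1,0,0,0,0,0,0],
    [-1,0,0,0,0,0,0],
    [-1,0,0,0,0,0,0],
    [-1,0,0,0,0,0,0],
    [-1,0,0,0,0,0,0],
  ],
  force=25,
)

```text
clock: 53.1
position: [0.5532, 0.1585, 0.0358]
ee_rot: [-2.155, 2.284, 0.006]
force: [-0.7, 0.3, -0.1]
width: 0.54
```

Request:
play_rows(
  motion=[
    [-1,0,2,-20,0,0,0],
    [-1,0,3,-50,0,0,0],
    [-1,0,5,-90,0,0,0],
    [-1,0,10,-130,0,0,0],
    [-1,0,15,-170,0,0,0],
    [-1,0,20,-200,0,0,0],
    [-1,0,20,-200,0,0,0],
  ],
)

```text
clock: 53.8
position: [0.5349, 0.1603, 0.2404]
ee_rot: [-2.151, 2.279, 0.001]
force: [0.3, 1.1, -2.3]
width: 0.541
```

Run:
```python
from h import *
st()
Y=HY-np.pi/2
wp((H(-.09,-.08,.24),T(Y)),(H(-.09,-.08,.135),T(Y)))
```

```text
{'clock': 53.8, 'joints': [0.147, 0.408, -0.73, 1.68, 0.291, 1.158, -2.287], 'position': [0.535, 0.16, 0.24], 'ee_rot': [-2.151, 2.279, 0.001], 'force': [0.339, 1.124, -2.283], 'width': 0.541}
[445.3, -24.6, -2.3, -0.005, 0.006, -0.122]
[446.0, -24.1, 102.7, -0.005, 0.006, -0.122]
```

Request:
play_rows(
  motion=[
    [-1,45,-2,-15,0,0,0],
    [-1,90,-5,-15,0,0,-0.03],
    [-1,135,-7,-15,0,0,-0.05],
    [-1,180,-10,-15,0,0,-0.07],
    [-1,225,-12,-15,0,0,-0.09],
    [-1,270,-15,-15,0,0,-0.11],
    [-1,315,-18,-15,0,0,-0.122],
    [-1,360,-20,-10,0,0,-0.122],
    [-1,405,-22,-5,0,0,-0.122],
    [-1,440,-24,-2,0,0,-0.122],
  ],
)

```text
clock: 54.8
position: [0.532, -0.2839, 0.2378]
ee_rot: [-2.285, 2.147, 0.003]
force: [0.5, -0.5, -1.9]
width: 0.539
```

Run:
```python
from h import *
st()
Y=HY-np.pi/2
wp((H(-.09,-.08,.128),T(Y)))
```

```text
{'clock': 54.8, 'joints': [0.837, 0.469, -0.633, 1.574, 0.285, 1.193, -1.358], 'position': [0.532, -0.284, 0.238], 'ee_rot': [-2.285, 2.147, 0.003], 'force': [0.489, -0.482, -1.887], 'width': 0.539}
[2.5, -1.3, 109.8, -0.003, 0.005, -0.003]
```

Request:
play_rows(
  motion=[
    [-1,2,-1,35,0,0,0],
    [-1,2,-1,65,0,0,0],
    [-1,2,-1,90,0,0,0],
    [-1,2,-1,103,0,0,0],
    [-1,2,-1,109,0,0,0],
    [-1,2,-1,110,0,0,0],
    [-1,2,-1,110,0,0,0],
  ],
)

```text
clock: 55.5
position: [0.5341, -0.2853, 0.1287]
ee_rot: [-2.285, 2.147, 0.001]
force: [-0.8, -0.6, -1.2]
width: 0.539
```

Request:
play_rows(
  motion=[
    [-1,0,0,2,0,0,0],
    [-1,0,0,3,0,0,0],
    [-1,0,0,3,0,0,0],
  ],
)

```text
clock: 55.8
position: [0.5343, -0.2853, 0.1261]
ee_rot: [-2.285, 2.147, -0.001]
force: [0.2, -0.6, -2.3]
width: 0.534
```

Request:
play_rows(
  motion=[
    [-1,0,0,1,0,0,0],
    [-1,0,0,2,0,0,0],
    [-1,0,0,2,0,0,0],
  ],
)

```text
clock: 56.1
position: [0.5343, -0.2853, 0.124]
ee_rot: [-2.285, 2.147, -0.0]
force: [-0.5, 0.3, -2.9]
width: 0.54
```

Request:
play_rows(
  motion=[
    [-1,0,0,1,0,0,0],
    [-1,0,0,1,0,0,0],
  ],
)

```text
clock: 56.3
position: [0.5345, -0.2853, 0.1237]
ee_rot: [-2.285, 2.147, -0.001]
force: [-1.6, 0.8, 5.0]
width: 0.537
```

Contact at the expected height. Release, rise and check.

Request:
play_rows(
  motion=[
    [0.35,0,0,0,0,0,0],
    [0.5,0,0,0,0,0,0],
    [0.5,0,0,0,0,0,0],
    [0.5,0,0,0,0,0,0],
    [0.5,0,0,-40,0,0,0],
    [0.5,0,0,-85,0,0,0],
    [1,0,0,-130,0,0,0],
    [1,0,40,-180,0,0,0],
    [1,0,90,-200,0,0,0],
    [1,0,130,-200,0,0,0],
  ],
)

```text
clock: 57.3
position: [0.4094, -0.2938, 0.3248]
ee_rot: [-2.285, 2.144, -0.008]
force: [-0.9, -0.8, 0.8]
width: 0.995
```

Request:
play_rows(
  motion=[
    [1,-45,0,0,0,0,-0.15],
    [1,-90,0,0,0,0,-0.3],
    [1,-135,0,0,0,0,-0.45],
    [1,-180,0,0,0,0,-0.6],
    [1,-220,0,0,0,0,-0.75],
    [1,-260,0,0,0,0,-0.9],
    [1,-300,0,0,0,0,-1.05],
    [1,-300,0,0,0,0,-1.2],
    [1,-300,0,0,0,0,-1.35],
    [1,-300,0,0,0,0,-1.5],
  ],
)

```text
clock: 58.3
position: [0.3902, 0.006, 0.3254]
ee_rot: [-3.14, 0.002, -0.015]
force: [-0.0, -0.4, 0.9]
width: 1.0
```

```bash
python3 it.py
cat > fp.py <<'E'
from h import *
o=[]
for n in("side","top"):
    p=arm.get_image(n);o.append(cv2.resize(p["img"][110:300,100:400],(600,380)))
    w=cloud(p);a=(w[...,:2]-HO)@[[np.cos(HY),-np.sin(HY)],[np.sin(HY),np.cos(HY)]];z=w[...,2]
    for lo,hi in((.03,.17),(-.17,-.03)):
        m=(z>.145)&(z<.175)&(a[...,0]>-.17)&(a[...,0]<-.005)&(a[...,1]>lo)&(a[...,1]<hi);q=a[m]
        if len(q):print(n,m.sum(),np.round(q.min(0),3),np.round(q.max(0),3),np.round(np.median(z[m]),4))
    m=(a[...,0]<-.01)&(a[...,0]>-.15)&(abs(a[...,1])<.165)&(abs(z-.093)<.008)
    print(" flap z",m.sum(),np.median(z[m]))
cv2.imwrite("pics/fp.png",np.vstack(o)[:, :][::1][:600] if 0 else cv2.resize(np.hstack(o),(800,253)))
E
python3 fp.py
```

```text
{'clock': 58.3, 'joints': [0.894, 0.03, -1.029, 1.872, 0.027, 1.244, -0.145], 'position': [0.39, 0.006, 0.325], 'ee_rot': [-3.14, 0.002, -0.015], 'force': [-0.024, -0.381, 0.869], 'width': 1.0}
side max z in bin 0.06370192720866023
top max z in bin 0.012487248212327405
side 45 [-0.112  0.052] [-0.083  0.103] 0.1524
side 141 [-0.11  -0.109] [-0.059 -0.056] 0.1591
 flap z 1501 0.09454774837208348
top 283 [-0.108  0.055] [-0.057  0.105] 0.1543
top 228 [-0.106 -0.103] [-0.058 -0.055] 0.1587
 flap z 4015 0.09287483296552526
```

View pics/fp.png

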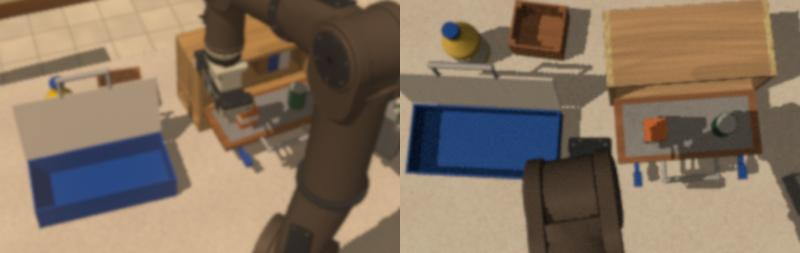

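The view shows the bin empty and the carton (655,128) and tin (722,123) upright and fully on the flap; their tops measure 0.154 and 0.159. Last step is setting the lid to 45 degrees.

Run:
```python
from h import *
for n in("side","top"):
    w=cloud(arm.get_image(n));a=(w[...,:2]-BO)@[[np.cos(BY),-np.sin(BY)],[np.sin(BY),np.cos(BY)]];z=w[...,2]
    m=(abs(a[...,1])<.055)&(z>.265)&(a[...,0]>.05)&(a[...,0]<.2)&(z<.32);print(n,m.sum(),np.median(a[m],0),np.median(z[m]))
wp(([.645,.275,.38],T(BY)),([.645,.275,.264],T(BY)))
```

```text
side 142 [ 1.29789379e-01 -1.32529262e-05] 0.29089553391484135
top 210 [ 1.32569979e-01 -7.27644498e-05] 0.2900281086888181
[251.9, -272.7, -51.7, -0.002, -0.009, 0.042]
[250.8, -272.4, 64.3, -0.002, -0.009, 0.042]
```

Request:
play_rows(
  motion=[
    [1,20,-20,-25,0,0,0],
    [1,45,-50,-52,0,0,0.02],
    [1,75,-80,-52,0,0,0.04],
    [1,105,-110,-52,0,0,0.04],
    [1,135,-145,-52,0,0,0.04],
    [1,165,-180,-52,0,0,0.04],
    [1,195,-210,-52,0,0,0.04],
    [1,225,-245,-52,0,0,0.04],
    [1,250,-272,-52,0,0,0.04],
    [1,250,-272,-52,0,0,0.04],
  ],
)

```text
clock: 59.6
position: [0.6441, 0.2783, 0.3771]
ee_rot: [-3.137, 0.081, -0.008]
force: [-1.6, 0.2, -0.4]
width: 0.996
```

Run:
```python
from h import *
st();wp((B(.131,0,.263),T(BY)))
```

```text
{'clock': 59.6, 'joints': [-0.037, 0.652, -0.945, 1.042, 0.518, 1.659, -0.868], 'position': [0.644, 0.278, 0.377], 'ee_rot': [-3.137, 0.081, -0.008], 'force': [-1.597, 0.228, -0.436], 'width': 0.996}
[-1.2, 4.2, 114.1, -0.003, -0.005, 0.002]
```

Request:
play_rows(
  motion=[
    [1,-1,4,35,0,0,0],
    [1,-1,4,70,0,0,0],
    [1,-1,4,100,0,0,0],
    [1,-1,4,114,0,0,0],
    [1,-1,4,114,0,0,0],
    [-1,-1,4,114,0,0,0],
    [-1,-1,4,114,0,0,0],
    [-1,-1,4,114,0,0,0],
    [-1,-1,4,114,0,0,0],
    [-1,-1,4,114,0,0,0],
  ],
  force=45,
)

```text
clock: 60.6
position: [0.6436, 0.2749, 0.2636]
ee_rot: [-3.137, 0.081, -0.009]
force: [0.5, -0.1, -0.6]
width: 0.611
```

Request:
play_rows(
  motion=[
    [-1,0,0,0,0,0,0],
    [-1,0,0,0,0,0,0],
    [-1,0,0,0,0,0,0],
    [-1,0,0,0,0,0,0],
    [-1,0,0,0,0,0,0],
    [-1,0,0,0,0,0,0],
    [-1,0,0,0,0,0,0],
  ],
)

```text
clock: 61.3
position: [0.6442, 0.2748, 0.2639]
ee_rot: [-3.136, 0.082, -0.011]
force: [3.4, -0.4, 1.4]
width: 0.14
```

```bash
python3 ld.py -.06 .78
```

```text
{'clock': 61.3, 'joints': [0.013, 0.699, -0.937, 1.262, 0.554, 1.432, -0.925], 'position': [0.644, 0.275, 0.264], 'ee_rot': [-3.136, 0.082, -0.011], 'force': [3.42, -0.352, 1.395], 'width': 0.14}
a,z 0.046708414668042056 0.20887642587312832 r 0.21403513096296653 theta 1.7677944534951648
[-12.2, 0.3, -5.5, -0.004, -0.007, 0.002]
[-25.1, 0.3, -7.3, -0.004, -0.007, 0.002]
[-38.1, 0.2, -8.3, -0.004, -0.007, 0.002]
[-51.1, 0.2, -8.5, -0.004, -0.007, 0.002]
[-64.1, 0.2, -7.9, -0.004, -0.007, 0.002]
[-77.1, 0.2, -6.6, -0.004, -0.007, 0.002]
[-89.9, 0.2, -4.5, -0.004, -0.007, 0.002]
[-102.6, 0.2, -1.6, -0.004, -0.007, 0.002]
[-115.1, 0.2, 2.0, -0.004, -0.007, 0.002]
[-127.4, 0.2, 6.4, -0.004, -0.007, 0.002]
```

Request:
play_rows(
  motion=[
    [-1,-12,0,-2,0,0,0],
    [-1,-25,0,-4,0,0,0],
    [-1,-38,0,-5,0,0,0],
    [-1,-51,0,-5,0,0,0],
    [-1,-64,0,-5,0,0,0],
    [-1,-77,0,-4,0,0,0],
    [-1,-90,0,-2,0,0,0],
    [-1,-103,0,1,0,0,0],
    [-1,-115,0,5,0,0,0],
    [-1,-127,0,9,0,0,0],
  ],
)

```text
clock: 62.3
position: [0.5176, 0.282, 0.2546]
ee_rot: [-3.135, 0.082, -0.015]
force: [4.0, 1.6, -0.3]
width: 0.14
```

```bash
python3 ld.py -.045 .78
```

```text
{'clock': 62.3, 'joints': [0.074, 0.539, -1.013, 1.576, 0.476, 1.281, -1.062], 'position': [0.518, 0.282, 0.255], 'ee_rot': [-3.135, 0.082, -0.015], 'force': [3.959, 1.551, -0.286], 'width': 0.14}
a,z -0.08005723264769243 0.1996458052416446 r 0.2150990656646175 theta 1.166431350728011
[-9.9, 0.7, 1.9, -0.005, -0.009, 0.001]
[-18.7, 0.7, 6.1, -0.005, -0.009, 0.001]
[-27.4, 0.7, 10.6, -0.005, -0.009, 0.001]
[-35.8, 0.7, 15.6, -0.005, -0.009, 0.001]
[-44.0, 0.7, 20.9, -0.005, -0.009, 0.001]
[-52.0, 0.7, 26.5, -0.005, -0.009, 0.001]
[-59.6, 0.8, 32.6, -0.005, -0.009, 0.001]
[-67.1, 0.8, 38.9, -0.005, -0.009, 0.001]
[-71.3, 0.8, 42.8, -0.005, -0.009, 0.001]
[-71.3, 0.8, 42.8, -0.005, -0.009, 0.001]
```

Request:
play_rows(
  motion=[
    [-1,-9,0,4,0,0,0],
    [-1,-18,0,8,0,0,0],
    [-1,-27,0,12,0,0,0],
    [-1,-36,0,17,0,0,0],
    [-1,-44,0,22,0,0,0],
    [-1,-52,0,28,0,0,0],
    [-1,-60,0,34,0,0,0],
    [-1,-67,0,40,0,0,0],
    [-1,-71,0,44,0,0,0],
    [-1,-71,0,44,0,0,0],
  ],
)

```text
clock: 63.3
position: [0.446, 0.286, 0.2093]
ee_rot: [-3.136, 0.081, -0.013]
force: [2.4, 2.0, -2.5]
width: 0.139
```

```bash
python3 ld.py -.045 .78|head -2
python3 - <<'E'
from h import *
for n in("side","top"):
    p=arm.get_image(n);w=cloud(p);hsv=cv2.cvtColor(p["img"],cv2.COLOR_BGR2HSV)
    a=(w[...,:2]-BO)@[[np.cos(BY),-np.sin(BY)],[np.sin(BY),np.cos(BY)]];z=w[...,2]
    m=(abs(a[...,1])<.17)&(z>.09)&(z<.185)&(a[...,0]>-.06)&(a[...,0]<.12)&(hsv[...,1]<110)
    k=np.polyfit(a[...,0][m],z[m],1);print(n,m.sum(),"theta",np.arctan(-k[0]))
E
```

```text
{'clock': 63.3, 'joints': [0.071, 0.489, -1.036, 1.778, 0.466, 1.134, -1.166], 'position': [0.446, 0.286, 0.209], 'ee_rot': [-3.136, 0.081, -0.013], 'force': [2.406, 1.981, -2.513], 'width': 0.139}
a,z -0.15177553837762567 0.15430545410858126 r 0.21643933842412658 theta 0.7706634859164229
side 253 theta 0.7604818264684308
top 2401 theta 0.764259463366117
```

The lid is at about 0.765 rad. A small nudge up, then release and retreat clear.

Request:
play_rows(
  motion=[
    [-1,2,0,-2,0,0,0],
    [-1,3,0,-3,0,0,0],
    [-1,3,0,-3,0,0,0],
    [-0.4,3,0,-3,0,0,0],
    [-0.4,3,0,-3,0,0,0],
    [-0.4,3,0,-3,0,0,0],
    [-0.4,3,0,-25,0,0,0],
    [-0.4,3,0,-60,0,0,0],
    [-0.4,3,0,-100,0,0,0],
    [0,3,0,-150,0,0,0],
  ],
)

```text
clock: 64.4
position: [0.4474, 0.2842, 0.3602]
ee_rot: [-3.137, 0.081, -0.009]
force: [1.2, 0.2, -0.2]
width: 0.344
```

Request:
play_rows(
  motion=[
    [0,-20,45,0,0,0,0],
    [0,-40,90,0,0,0,0],
    [0,-60,135,0,0,0,0],
    [0,-60,180,0,0,0,0],
    [0,-60,225,0,0,0,0],
    [0,-60,270,0,0,0,0],
    [0,-60,290,0,0,0,0],
    [0,-60,290,0,0,0,0],
  ],
)

```text
clock: 65.2
position: [0.3718, -0.0056, 0.3587]
ee_rot: [-3.138, 0.091, -0.008]
force: [-0.1, -0.1, -0.0]
width: 0.501
```

```bash
st=1
python3 - <<'E'
from h import *
st()
for n in("side","top"):
    p=arm.get_image(n);w=cloud(p);hsv=cv2.cvtColor(p["img"],cv2.COLOR_BGR2HSV)
    a=(w[...,:2]-BO)@[[np.cos(BY),-np.sin(BY)],[np.sin(BY),np.cos(BY)]];z=w[...,2]
    m=(abs(a[...,1])<.17)&(z>.09)&(z<.185)&(a[...,0]>-.06)&(a[...,0]<.12)&(hsv[...,1]<110)
    k=np.polyfit(a[...,0][m],z[m],1);print(n,m.sum(),"theta",np.arctan(-k[0]))
E
python3 fp.py
```

```text
{'clock': 65.2, 'joints': [0.949, -0.051, -0.981, 1.837, -0.045, 1.328, -0.079], 'position': [0.372, -0.006, 0.359], 'ee_rot': [-3.138, 0.091, -0.008], 'force': [-0.089, -0.143, -0.049], 'width': 0.501}
side 226 theta 0.7837139678411509
top 2971 theta 0.7859185969932946
side 72 [-0.114  0.05 ] [-0.086  0.104] 0.1541
side 33 [-0.099 -0.08 ] [-0.059 -0.057] 0.1583
 flap z 1401 0.09453219712753272
top 283 [-0.109  0.055] [-0.057  0.105] 0.1543
top 222 [-0.106 -0.103] [-0.058 -0.055] 0.159
 flap z 4004 0.09284322735449117
```

View pics/fp.png

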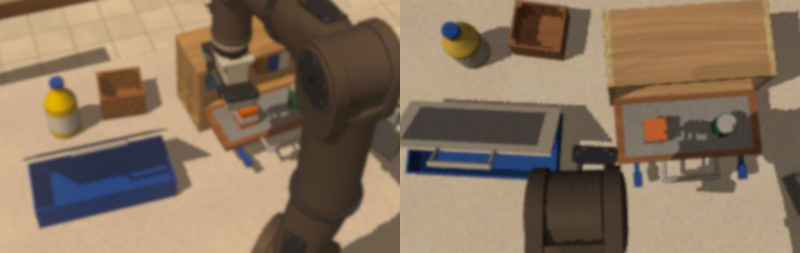

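```bash
python3 -c "
from cell import arm
print(arm.sign_off())"
```

```text
the job is handed in; nothing more can be done
None
```

The job is done and handed in at about 65 s of the 210 s allowed. Both supports were pulled out first, then the flap was lowered level onto them. After that the bin was emptied and its lid left half open.

- **Supports:** both were pulled until they met their stops; a further pull of 32–34 N moved each less than 2 mm. In the camera images they measured a few millimetres to 1 cm short of the full 120 mm, so I rely on the stops for this. I re-pulled both, as my first release may have pushed each back about 2 mm.
- **Flap:** lowered by hand all the way. It rests level, with its top at 0.093 m.
- **Supplies:** only the carton and the tin were in the bin. Both stand upright and wholly on the flap, with their tops at 0.154 m and 0.159 m as expected. The tin sat too close to a corner to grip, so I slid it along the bin floor with a fingertip first.
- **Lid:** on the first lift my grip was too light, and the rail slipped to the fingertips with a wrist load of roughly 55 N, below the limit. After a firmer grip it opened fully. At the end it measured 0.784 and 0.786 rad in the two views, which is 45 degrees.
- **Bystanders:** the last picture shows the jug and basket where they were. The iron was mostly out of that view; I never felt contact with it, but I did not re-measure it.

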